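Load the chain-lube canisters and close up the shelf

ROBOT

A 6-joint arm with a two-finger parallel gripper is mounted at the origin on the work surface. World frame = base frame: x ahead of the robot, y to its left, z up, the work surface at z = 0. Lengths are in m, angles in rad, forces in N, time in s.
With the tool pointing down it reaches from about 0.225 to 0.875 m from the base axis. Payload 3.4 kg.
Tool frame: the origin (TCP) lies at the very end of the fingers, on their centre line; the grasp point (between the pads) lies behind it (manip.grasp_offset is the z of the grasp point in the tool frame, in m); z points along the fingers, y is the line along which they close (so a half turn about z gives the same grasp; the last joint's range is limited). The gripper opens to 85 mm and grips with 20 to 120 N. Pads are 22 mm wide; open, the fingers measure 114 mm over their backs; the gripper's body (76 mm by 85 mm) begins 54 mm behind the grasp point. The pads swing forward as they close: fully open they stand 13 mm farther back than shut.
Start: joints at [1.002, 0.276, 1.505, -0, 1.361, -0.121], TCP at [0.249, 0.518, 0.231] pointing down, gripper open.
Joint ranges: [-2.89, 2.89], [-0.75, 2.08], [0.22, 2.7], [-1.18, 4.32], [0.11, 2.71], [-2.7, 2.7]. Speed limits (rad/s): [2.57, 2.57, 3.14, 3.14, 3.14, 3.14].

INTERFACE

Orientations are given as a unit quaternion [w, x, y, z].
In Python, from rig import manip gives the robot as it stands.
- The arm moves only by the shell command python3 -m pendant 'ROWS' [FORCE]. ROWS is JSON, a list of rows, each an object of numbers: "dx", "dy", "dz": the shift along the tool's x, y, z in m; "rx", "ry", "rz": the turn, a rotation vector about the tool's x, y, z in degrees; "hand": the finger opening in m, from 0 to 0.0854. In form: [{"dx": .., "dy": .., "dz": .., "rx": .., "ry": .., "rz": .., "hand": ..}, ...]. A call has 1 to 12 rows; each row shifts and turns the commanded pose from where the row before left it, along the tool's axes as they then stand; what a row does not reach is not made up. A row lasts 1/12 s, in which the tool goes at most 41.7 mm and 7.16 degrees, less where a joint would pass 70% of its speed; a pose out of reach is approached as far as the arm can. A call is refused whole if a number of a shift passes 0.0417 or a number of a turn 7.16, either way. A call with a gripper value outside its range is refused whole. The fingers move at their own pace and stop on an object; FORCE is the grip in N (left out, the last holds). Time passes only in rows, so rows that do not move let the fingers close. It gives the time, the measured TCP pose, the force, the opening and the grip force at its end, in the units of the state.
- manip.get_state(): the state, without advancing time (a new reading comes with each control period).
- manip.get_image(name): name is "side" or "top" or "wrist"; returns a dict with "frame" (480x640x3 uint8, red, green, blue), "fx", "fy", "cx", "cy" (pixels), "distortion" ([k1, k2, p1, p2, k3] as OpenCV has them; the pictures are not rectified), "position" and "attitude" of the camera in the world; the wrist camera has in their place "mount" (4x4, takes a point from camera to tool coordinates, whose origin is the TCP and whose axes are the flange's). Camera axes: x right, y up, looking along -z (the intrinsics and any distortion apply to the point x, -y, -z); pixel columns grow to the right and rows downward; lengths in m; the calibration is good to about 2 mm. A picture is of the moment at which its call begins: read the wrist's pose just before it. There is no depth.
- manip.sign_off(): hands the job in; it is judged then, once.
The state is a dict: "clock": time; "qpos": joint angles; "qd": joint speeds; "effort": joint torques, N m; "position": TCP position; "ee_rot": TCP orientation; "contact_force": force on the tool from outside, world axes, zero at the start; "moment": the same for the moment, N m; "width": finger opening in m; "gripper_force": force on a finger pad.
Only numpy, scipy, OpenCV 4.12 (cv2) and the standard library are available. Lean on these libraries where they do the work, as an engineer would, in place of code of your own. Each camera call takes 0.05 s, during which the arm holds its last target. There are 200 camera calls.

TASK

Lift every tall aluminium canister up over the shelf's front rail and stand it upright, right down in a hole of its own, in the plywood bottle carrier. Slacken the wing knob to free the shelf's sliding divider, slide it along until it stands close up to the nearer squat glass jar - no more than about a centimetre's gap - without shoving the jars along, and tighten the knob fully again. Leave the jars standing where they are, and don't disturb the other things on the table.

Things in the scene. Friction and masses are not known exactly. Their poses are not given: they have to be found in the camera images.
- shelf: Fixed bamboo shelf, 140 mm deep (x), 500 mm long (y); origin on the table under its centre, z up, front (-x) to the robot, open above. Board top 90 mm above the origin. End panels 15 mm thick, 150 mm high. Front retaining rail: aluminium bar, 12 mm deep, along y at x = -62 mm, top 40 mm above the board. Rear ledge at x = 60 to 70 mm, 20 mm above the board.
- canister1: Tall plain aluminium canister, a straight cylinder 58 mm in diameter, 120 mm tall (54 mm lid in the top 6 mm), about 0.3 kg. Origin at the centre of its underside, z up along its axis. It stands on the shelf board behind the rail, in a row with any others, about 65 mm centre to centre. Three or four of canister1 to canister4 are present; None if absent.
- canister2: Tall plain aluminium canister, a straight cylinder 58 mm in diameter, 120 mm tall (54 mm lid in the top 6 mm), about 0.3 kg. Origin at the centre of its underside, z up along its axis. It stands on the shelf board behind the rail, in a row with any others, about 65 mm centre to centre. Three or four of canister1 to canister4 are present; None if absent.
- canister3: Tall plain aluminium canister, a straight cylinder 58 mm in diameter, 120 mm tall (54 mm lid in the top 6 mm), about 0.3 kg. Origin at the centre of its underside, z up along its axis. It stands on the shelf board behind the rail, in a row with any others, about 65 mm centre to centre. Three or four of canister1 to canister4 are present; None if absent.
- canister4: Tall plain aluminium canister, a straight cylinder 58 mm in diameter, 120 mm tall (54 mm lid in the top 6 mm), about 0.3 kg. Origin at the centre of its underside, z up along its axis. It stands on the shelf board behind the rail, in a row with any others, about 65 mm centre to centre. Three or four of canister1 to canister4 are present; None if absent.
- jar_near: Squat glass jar of bolts with a steel lid, 62 mm in diameter, 70 mm tall, about 0.35 kg, origin at the centre of its underside. Stands on the shelf board towards the left (+y) end; it is the jar nearer to the canisters and the divider. It stays.
- jar_far: Second squat glass jar, the same as jar_near, between it and the left (+y) end panel. It stays.
- carrier: Loose plywood bottle carrier, 220 mm (x) by 200 mm (y), about 0.9 kg, standing on the table right of the shelf. Origin at the centre of its underside, z up. Floor top 8 mm above the origin; a hole plate 50 to 62 mm above the origin has four round holes, 68 mm in diameter, centred at x = +-46 mm, y = +-46 mm. The two end boards, at x = +-100 to +-110 mm, are 75 mm high.
- divider (a joint): Slide of the divider along the rail (m): 0 at the right (-y) end, growing towards the jars (+y of the shelf), at most 0.36. A dark steel saddle 36 (x) by 44 (y) mm astride the rail, top 52 mm above the board, carries the wing knob; behind it, at the knob axis, a plate 5 mm thick, 106 mm deep, 52 mm high stands across the board. Free, it slides with 2 N; knob tight, it is held with 40 N.
- divider_face (a point): Middle of the divider plate's left (+y) face, the one that looks at the canisters and jars: 28 mm above the board, 65 mm behind the knob's axis and 2.5 mm to its +y side. Axes as the shelf's.
- wing_knob (a joint): Turn of the black wing knob on the divider (rad): 0 fully tight, growing counter-clockwise seen from above as it is slackened, 2.2 at the stop. Clamps from about 1.0 down to 0; the divider is quite free above 1.2. About 0.1 N m turns it; it stays where it is left.
- knob_grip (a point): Grip point on the wing knob's vertical axis, 76 mm above the shelf board and 24 mm above the saddle. The wing is a bar 46 mm long, 13 mm wide and 27 mm high (its top is 11 mm above this point); x of this point runs along the bar, which lies along the shelf's x when the knob is at 0.
- sprocket: Steel rear sprocket lying flat, 160 mm across; a bystander.
- bowl: White ceramic bowl of nuts, 110 mm across, 45 mm high; a bystander.
- valve_tool: Silver cross-shaped valve stem tool, 75 mm long, lying; a bystander.
- plug_box: Blue plastic spark plug box, 28 by 90 by 28 mm, lying; a bystander.
- wrench: Steel wrench, 170 mm, lying; a bystander.
- grease_tin: White grease tin, 84 mm across, 36 mm high; a bystander.

How it is judged:
By the outcome, as a careful person would: the job done as asked, in the order asked, and still so for the second after the job is handed in, with the robot touching nothing.
Of canister1, canister2, canister3, canister4 only 3 to 4 are there at a start; the rules pass over those that are not, and their reading is None.
At some moment in a run one of carrier may be knocked a few centimetres aside while the robot is not near it.
It also fails if it takes over 210 s, if anything falls off the work surface, if the arm or the gripper's body presses on something with over 40 N, if the wrist force passes 120 N, or if a joint passes its speed limit or range.

## Working session

There is one attempt and no reset: what is moved stays moved. The work goes in short steps, Python scripts to look and compute and a shell command to move; the robot and the scene stay as the last step left them, time stands still between calls to the robot, and variables do not carry over. Pictures are saved under pics/ and viewed, at most 14 in all, crops included, and the job is handed in when it is done.

```bash
mkdir -p pics; ls; cat > h.py <<'E'
import numpy as np,cv2
from rig import manip
from scipy.spatial.transform import Rotation as R
def q2R(q): return R.from_quat([q[1],q[2],q[3],q[0]]).as_matrix()
def snap(name,fn=None):
    s=manip.get_state(); im=manip.get_image(name)
    if 'mount' in im:
        T=np.eye(4);T[:3,:3]=q2R(s['ee_rot']);T[:3,3]=s['position'];M=T@np.array(im['mount']);im['R']=M[:3,:3];im['p']=M[:3,3]
    else:
        a=np.array(im['attitude']); im['R']=a if a.shape==(3,3) else q2R(a); im['p']=np.array(im['position'])
    im['K']=np.array([[im['fx'],0,im['cx']],[0,im['fy'],im['cy']],[0,0,1.]]);im['D']=np.array(im['distortion'],float)
    if fn: cv2.imwrite('pics/'+fn,im['frame'][:,:,::-1])
    return im
def ray(im,uv):
    n=cv2.undistortPoints(np.array(uv,float).reshape(-1,1,2),im['K'],im['D']).reshape(-1,2)
    d=np.c_[n[:,0],-n[:,1],-np.ones(len(n))]@im['R'].T
    return d/np.linalg.norm(d,axis=1)[:,None]
def onz(im,uv,z):
    d=ray(im,uv);return im['p']+d*((z-im['p'][2])/d[:,2])[:,None]
def proj(im,P):
    c=(np.atleast_2d(P)-im['p'])@im['R'];c=np.c_[c[:,0],-c[:,1],-c[:,2]]
    return cv2.projectPoints(c,np.zeros(3),np.zeros(3),im['K'],im['D'])[0].reshape(-1,2)
def tri(im1,u1,im2,u2):
    a=ray(im1,u1)[0];b=ray(im2,u2)[0];A=np.c_[a,-b];t=np.linalg.lstsq(A,im2['p']-im1['p'],rcond=None)[0]
    x=im1['p']+t[0]*a;y=im2['p']+t[1]*b;return (x+y)/2,np.linalg.norm(x-y)
E
python3 - <<'E'
from h import *
print(manip.get_state(),manip.grasp_offset)
import pickle
d={n:snap(n,n+'0.png') for n in('top','side','wrist')}
pickle.dump(d,open('d0.pkl','wb'))
for n in d: print(n,d[n]['p'],d[n]['R'],d[n]['K'][0],d[n]['D'])
E
```

```text
pics
{'clock': 0.0, 'qpos': array([ 1.00200291e+00,  2.76596220e-01,  1.50612249e+00,  9.13452144e-06,
        1.36066465e+00, -1.21003398e-01]), 'qd': array([-0.00023277, -0.00035383,  0.00112832, -0.00129903, -0.0001552 ,
       -0.00029643]), 'effort': array([ 9.18053920e-04, -4.16766715e+01, -2.45813477e+01,  1.69749211e-05,
        1.09979571e-02, -1.08776604e-05]), 'position': array([0.24868728, 0.51787392, 0.23044323]), 'ee_rot': array([-3.06922952e-04,  2.22029933e-01,  9.75039439e-01, -8.41116110e-04]), 'contact_force': array([-0.45150818,  0.40590777,  1.04949529]), 'moment': array([ 0.04772559,  0.00369552, -0.04454201]), 'gripper_force': 0.0, 'width': 0.08525533703517081} -0.0187
top [0.34343098 0.01487225 1.27151862] [[-0.12994591  0.96907265 -0.20979101]
 [-0.99151977 -0.12734774  0.02590541]
 [-0.00161219  0.21137824  0.97740301]] [586.4681229    0.         322.67586647] [0.01525748 0.         0.         0.         0.        ]
side [ 0.86048488 -0.63783886  0.8140524 ] [[ 0.91320512 -0.28914514  0.28714368]
 [ 0.4074604   0.65775632 -0.6335082 ]
 [-0.00569476  0.69552261  0.71848164]] [441.59147528   0.         318.42800279] [0.00808044 0.         0.         0.         0.        ]
wrist [0.18281127 0.54982108 0.37102378] [[ 0.43243559 -0.86246952 -0.26295586]
 [ 0.90166418  0.41328784  0.12725908]
 [-0.00108061 -0.29212924  0.95637824]] [336.30082517   0.         318.33568583] [-0.06359167  0.          0.          0.          0.        ]
```

View pics/top0.png

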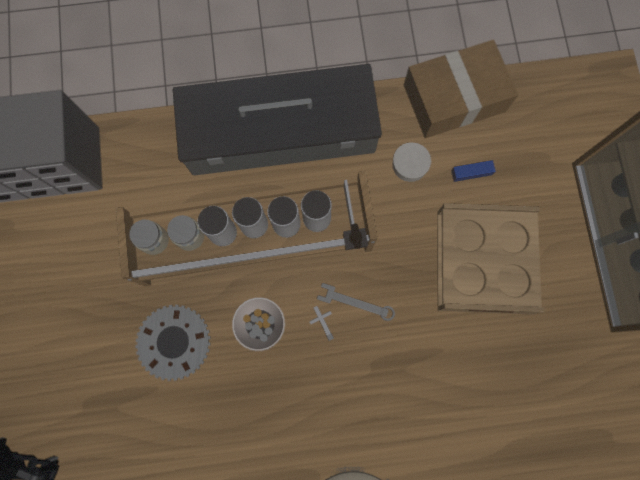

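View pics/side0.png

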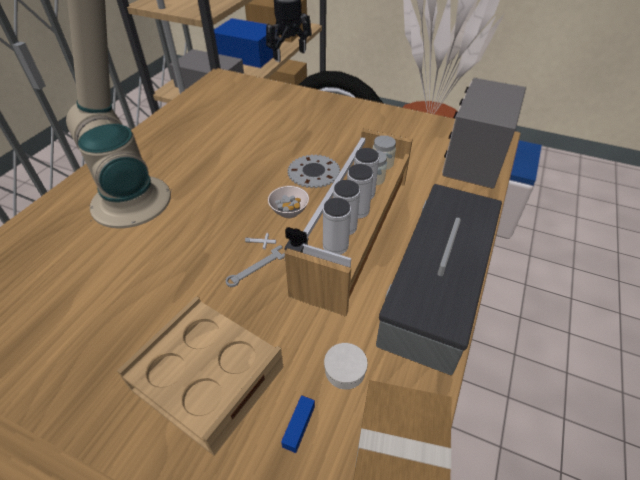

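The top view shows four canisters with dark lids at about (215,218), (250,210), (285,210) and (317,205). The jars are at (147,235) and (184,232), the divider and knob at (353,236), and the carrier holes at (468,235), (512,237), (468,280) and (513,281). The side view shows the same layout.

```bash
python3 - <<'E'
import pickle
from h import *
d=pickle.load(open('d0.pkl','rb'))
for n,(x0,y0,x1,y1) in (('top',(110,170,390,290)),('side',(240,125,420,310))):
    f=d[n]['frame'];c=cv2.resize(f[y0:y1,x0:x1],None,fx=800/(x1-x0) if n=='top' else 3.2,fy=800/(x1-x0) if n=='top' else 3.2,interpolation=cv2.INTER_CUBIC)
    cv2.imwrite(f'pics/c_{n}.png',c[:,:,::-1])
    g=f.max(2); m=((g<85)&(f.max(2).astype(int)-f.min(2)<12)).astype(np.uint8); 
    M=np.zeros_like(m);M[y0:y1,x0:x1]=m[y0:y1,x0:x1]
    N,l,st,ce=cv2.connectedComponentsWithStats(M)
    for i in range(1,N):
        if st[i,4]>60: print(n,st[i],ce[i])
f=d['top']['frame'];c=cv2.resize(f[195:320,425:555],None,fx=4,fy=4,interpolation=cv2.INTER_CUBIC);cv2.imwrite('pics/c_car.png',c[:,:,::-1])
E
```

```text
top [190 170  41   5 118] [205.39830508 171.26271186]
top [302 190  28  39 662] [314.93655589 205.29154079]
top [233 197  28  29 624] [246.60737179 211.05929487]
top [268 197  29  28 620] [282.19193548 210.2516129 ]
top [198 206  29  28 632] [212.13132911 219.69620253]
top [344 224  24  26 337] [355.03560831 237.54005935]
side [356 148  22  15 257] [366.57198444 154.92217899]
side [303 163  22  13 220] [313.34545455 169.33636364]
side [349 164  23  16 295] [360.06440678 171.55254237]
side [335 180  24  17 329] [346.27963526 188.07598784]
side [324 198  26  19 368] [336.55978261 206.625     ]
side [ 382  219   38   91 1775] [406.6028169  278.90929577]
side [285 228  23  24 373] [295.72386059 239.12600536]
```

View pics/c_top.png

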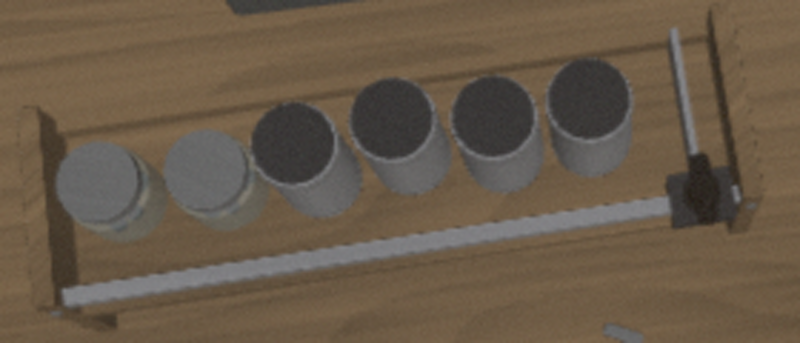

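View pics/c_car.png

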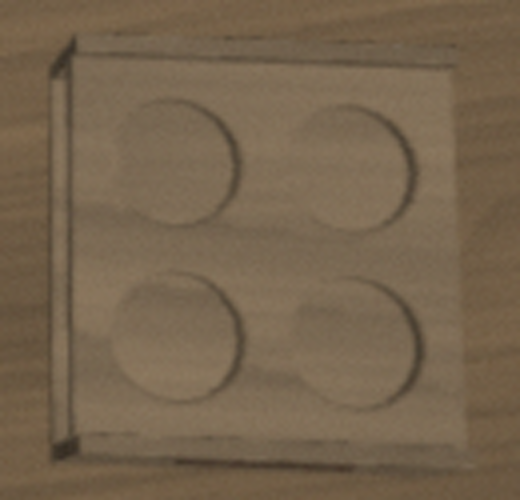

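In the crops, the lid of the canister nearest the divider is at about full-frame (316.2,204.6) and the knob bar is at about (355,236), roughly aligned with the plate. The carrier's holes are clear and its end boards run along the top and bottom of the picture.

```bash
python3 - <<'E'
import pickle
from h import *
d=pickle.load(open('d0.pkl','rb'));t,s=d['top'],d['side']
T=[(212.1,219.7),(246.6,211.1),(282.2,210.25),(316.2,204.6)]
S=[(366.6,154.9),(360.1,171.5),(346.3,188.1),(336.6,206.6)]
for a,b in zip(T,S):
    x,e=tri(t,a,s,b); print('can',x.round(4),round(e,4), onz(t,a,.21)[0].round(4),onz(s,b,.21)[0].round(4))
for a in [(144.5,235),(183.5,231.5)]: print('jar',onz(t,a,.16)[0].round(4))
H=[(468.5,235.5),(513.2,237),(469,279.7),(514.2,280.7)]
for a in H: print('hole',onz(t,a,.062)[0].round(4))
# carrier visible hole side view
for a in [(203,333),(237,357),(165,371),(202,397)]: print('hole side',onz(s,a,.062)[0].round(4))
print('knob',onz(t,(355,234),.177).round(4))
# rail ends (top at z .13) crop px (65,297),(668,207); plate top (675,30),(690,150) z .142
f=280/800
P=lambda u:(110+u[0]*f,170+u[1]*f)
for u,z in [((65,297),.13),((668,207),.13),((675,30),.142),((690,150),.142)]: print(u,onz(t,P(u),z).round(4))
E
```

```text
can [0.6115 0.189  0.2058] 0.001 [0.6109 0.1885 0.21  ] [0.6129 0.1829 0.21  ]
can [0.6196 0.1236 0.2059] 0.0009 [0.6189 0.1234 0.21  ] [0.6209 0.1181 0.21  ]
can [0.6126 0.0574 0.2058] 0.001 [0.6119 0.0575 0.21  ] [0.6139 0.0522 0.21  ]
can [ 0.6157 -0.0067  0.2061] 0.0005 [ 0.6144 -0.0067  0.21  ] [ 0.6174 -0.0105  0.21  ]
jar [0.6103 0.3288 0.16  ]
jar [0.6074 0.2536 0.16  ]
hole [ 0.5441 -0.3184  0.062 ]
hole [ 0.5288 -0.4105  0.062 ]
hole [ 0.4523 -0.3024  0.062 ]
hole [ 0.4382 -0.3943  0.062 ]
hole side [ 0.4591 -0.3043  0.062 ]
hole side [ 0.5474 -0.322   0.062 ]
hole side [ 0.4413 -0.3997  0.062 ]
hole side [ 0.5317 -0.4134  0.062 ]
knob [[ 0.556  -0.0733  0.177 ]]
(65, 297) [[0.5428 0.3651 0.13  ]]
(668, 207) [[ 0.5511 -0.0527  0.13  ]]
(675, 30) [[ 0.6734 -0.0742  0.142 ]]
(690, 150) [[ 0.5866 -0.0725  0.142 ]]
```

```bash
python3 -m pendant '[{"rz":7.1,"dz":-0.006},{"rz":7.1,"dz":-0.006},{"rz":7.1,"dz":-0.006},{"rz":7.1,"dz":-0.006},{"rz":7.1,"dz":-0.006},{"rz":7.1,"dz":-0.006},{"rz":7.1,"dz":-0.006},{"rz":7.1,"dz":-0.006},{"rz":6.5,"dz":-0.006}]'
```

```text
invalid input
```

```bash
python3 -m pendant '[{"dx":0,"dy":0,"dz":-0.006,"rx":0,"ry":0,"rz":7,"hand":0.085},{"dx":0,"dy":0,"dz":-0.006,"rx":0,"ry":0,"rz":7,"hand":0.085},{"dx":0,"dy":0,"dz":-0.006,"rx":0,"ry":0,"rz":7,"hand":0.085},{"dx":0,"dy":0,"dz":-0.006,"rx":0,"ry":0,"rz":7,"hand":0.085},{"dx":0,"dy":0,"dz":-0.006,"rx":0,"ry":0,"rz":7,"hand":0.085},{"dx":0,"dy":0,"dz":-0.006,"rx":0,"ry":0,"rz":7,"hand":0.085},{"dx":0,"dy":0,"dz":-0.006,"rx":0,"ry":0,"rz":7,"hand":0.085},{"dx":0,"dy":0,"dz":-0.006,"rx":0,"ry":0,"rz":7,"hand":0.085},{"dx":0,"dy":0,"dz":-0.006,"rx":0,"ry":0,"rz":7,"hand":0.085}]'
```

```text
clock: 0.9
position: [0.2489, 0.5181, 0.2852]
ee_rot: [0.0, 0.701, 0.713, -0.0]
contact_force: [0.4, -0.7, 0.4]
width: 0.085
gripper_force: 0.0
```

```bash
python3 -m pendant '[{"dx":-0.041,"dy":0.03,"dz":0,"rx":0,"ry":0,"rz":0,"hand":0.085},{"dx":-0.041,"dy":0.03,"dz":0,"rx":0,"ry":0,"rz":0,"hand":0.085},{"dx":-0.041,"dy":0.03,"dz":0,"rx":0,"ry":0,"rz":0,"hand":0.085},{"dx":-0.041,"dy":0.03,"dz":0,"rx":0,"ry":0,"rz":0,"hand":0.085},{"dx":-0.041,"dy":0.03,"dz":0,"rx":0,"ry":0,"rz":0,"hand":0.085},{"dx":-0.041,"dy":0.03,"dz":0,"rx":0,"ry":0,"rz":0,"hand":0.085},{"dx":-0.041,"dy":0.03,"dz":0,"rx":0,"ry":0,"rz":0,"hand":0.085},{"dx":-0.041,"dy":0.03,"dz":0,"rx":0,"ry":0,"rz":0,"hand":0.085},{"dx":-0.041,"dy":0.03,"dz":0,"rx":0,"ry":0,"rz":0,"hand":0.085},{"dx":-0.041,"dy":0.03,"dz":0,"rx":0,"ry":0,"rz":0,"hand":0.085},{"dx":-0.041,"dy":0.03,"dz":0,"rx":0,"ry":0,"rz":0,"hand":0.085},{"dx":-0.041,"dy":0.03,"dz":0,"rx":0,"ry":0,"rz":0,"hand":0.085}]'
python3 - <<'E'
from h import *
import pickle
w=snap('wrist','w1.png');pickle.dump(w,open('w1.pkl','wb'))
s=manip.get_state();print(s['position'],w['p'],w['R'][:,2])
E
```

```text
clock: 1.9
position: [0.5543, 0.1199, 0.2851]
ee_rot: [-0.0, 0.699, 0.715, -0.0]
contact_force: [1.4, 0.3, -0.6]
width: 0.0852
gripper_force: 0.0
[0.56002522 0.11285279 0.28439277] [0.5539363  0.19393747 0.42563179] [-0.00651985  0.29165987  0.95649988]
```

View pics/w1.png

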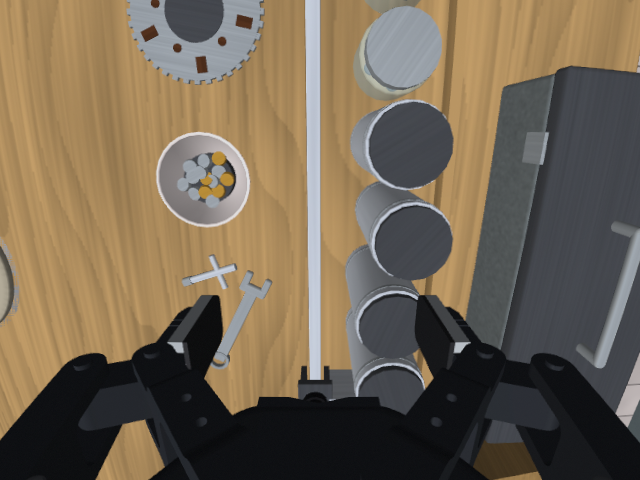

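The wrist view shows lids at about (407,145), (412,241), (393,325) and (390,390), the near jar's lid at (403,47), and the rail along column ~313 with the saddle at (315,390).

```bash
python3 - <<'E'
from h import *
import pickle
d=pickle.load(open('d0.pkl','rb'));t=d['top'];w=snap('wrist','w2.png');pickle.dump(w,open('w2.pkl','wb'))
print(manip.get_state()['position'],manip.get_state()['qd'].round(3))
f=w['frame'];m=((f.max(2)<95)&(f.max(2).astype(int)-f.min(2)<25)).astype(np.uint8);m[:,:340]=0;m[:,460:]=0
m=cv2.morphologyEx(m,cv2.MORPH_OPEN,np.ones((5,5)))
c,_=cv2.findContours(m,cv2.RETR_EXTERNAL,cv2.CHAIN_APPROX_NONE)
T=[(212.1,219.7),(246.6,211.1),(282.2,210.25),(316.2,204.6)]
for k in c:
    if cv2.contourArea(k)>2000:
        e=cv2.fitEllipse(k);u=e[0];print(np.round(e[0],1),np.round(e[1],1),onz(w,u,.21)[0].round(4))
        print([(a[0].round(4),round(a[1],4)) for a in [tri(w,u,t,q) for q in T] if a[1]<.006])
E
```

```text
[0.55725034 0.11651452 0.28423272] [ 0.071 -0.031  0.043  0.085  0.05   0.044]
[401.2 398.9] [125.3 216.2] [ 0.6309 -0.0149  0.21  ]
[(array([0.5672, 0.1588, 0.3931]), np.float64(0.0047)), (array([0.5858, 0.11  , 0.3418]), np.float64(0.002))]
[404.6 232.9] [73.  83.3] [0.6192 0.1246 0.21  ]
[(array([0.5779, 0.1659, 0.3496]), np.float64(0.0043)), (array([0.6199, 0.1237, 0.207 ]), np.float64(0.0003))]
[402.  131.2] [82.7 87.6] [0.6116 0.1897 0.21  ]
[(array([0.6132, 0.1898, 0.2023]), np.float64(0.0006))]
```

```bash
python3 -m pendant '[{"dx":-0.03,"dy":0.014,"dz":0,"rx":0,"ry":0,"rz":0,"hand":0.085},{"dx":-0.031,"dy":0.014,"dz":0,"rx":0,"ry":0,"rz":0,"hand":0.085},{"dx":-0.031,"dy":0.014,"dz":0,"rx":0,"ry":0,"rz":0,"hand":0.085},{"dx":-0.031,"dy":0.014,"dz":0,"rx":0,"ry":0,"rz":0,"hand":0.085},{"dx":0,"dy":0,"dz":0.01,"rx":0,"ry":0,"rz":0,"hand":0.085},{"dx":0,"dy":0,"dz":0.01,"rx":0,"ry":0,"rz":0,"hand":0.085},{"dx":0,"dy":0,"dz":0.01,"rx":0,"ry":0,"rz":0,"hand":0.085},{"dx":0,"dy":0,"dz":0,"rx":0,"ry":0,"rz":0,"hand":0.085},{"dx":0,"dy":0,"dz":0,"rx":0,"ry":0,"rz":0,"hand":0.085}]'
```

```text
clock: 2.75
position: [0.6113, 0.0017, 0.2543]
ee_rot: [-0.001, 0.698, 0.716, -0.001]
contact_force: [0.5, -0.0, -0.1]
width: 0.0851
gripper_force: 0.0
```

```bash
python3 -m pendant '[{"dx":-0.0085,"dy":0.004,"dz":0.01,"rx":0,"ry":0,"rz":0,"hand":0.085},{"dx":0,"dy":0,"dz":0.02,"rx":0,"ry":0,"rz":0,"hand":0.085},{"dx":0,"dy":0,"dz":0.02,"rx":0,"ry":0,"rz":0,"hand":0.085},{"dx":0,"dy":0,"dz":0.02,"rx":0,"ry":0,"rz":0,"hand":0.085},{"dx":0,"dy":0,"dz":0.015,"rx":0,"ry":0,"rz":0,"hand":0.085},{"dx":0,"dy":0,"dz":0.008,"rx":0,"ry":0,"rz":0,"hand":0.085},{"dx":0,"dy":0,"dz":0,"rx":0,"ry":0,"rz":0,"hand":0.05},{"dx":0,"dy":0,"dz":0,"rx":0,"ry":0,"rz":0,"hand":0.05},{"dx":0,"dy":0,"dz":0,"rx":0,"ry":0,"rz":0,"hand":0.05},{"dx":0,"dy":0,"dz":0,"rx":0,"ry":0,"rz":0,"hand":0.05},{"dx":0,"dy":0,"dz":0,"rx":0,"ry":0,"rz":0,"hand":0.05},{"dx":0,"dy":0,"dz":0,"rx":0,"ry":0,"rz":0,"hand":0.05}]' 50
```

```text
clock: 3.75
position: [0.6174, -0.0083, 0.1634]
ee_rot: [0.001, 0.699, 0.715, 0.001]
contact_force: [0.2, 0.2, 2.8]
width: 0.0565
gripper_force: 54.0
```

```bash
python3 -m pendant '[{"dx":0,"dy":0,"dz":-0.015,"rx":0,"ry":0,"rz":0,"hand":0.05},{"dx":0,"dy":0,"dz":-0.03,"rx":0,"ry":0,"rz":0,"hand":0.05},{"dx":0,"dy":0,"dz":-0.03,"rx":0,"ry":0,"rz":0,"hand":0.05},{"dx":0,"dy":0,"dz":-0.03,"rx":0,"ry":0,"rz":0,"hand":0.05},{"dx":0,"dy":0,"dz":-0.02,"rx":0,"ry":0,"rz":0,"hand":0.05},{"dx":-0.02,"dy":-0.01,"dz":0,"rx":0,"ry":0,"rz":0,"hand":0.05},{"dx":-0.035,"dy":-0.02,"dz":0,"rx":0,"ry":0,"rz":0,"hand":0.05},{"dx":-0.035,"dy":-0.02,"dz":0,"rx":0,"ry":0,"rz":0,"hand":0.05},{"dx":-0.035,"dy":-0.02,"dz":0,"rx":0,"ry":0,"rz":0,"hand":0.05},{"dx":-0.035,"dy":-0.02,"dz":0,"rx":0,"ry":0,"rz":0,"hand":0.05},{"dx":-0.035,"dy":-0.02,"dz":0,"rx":0,"ry":0,"rz":0,"hand":0.05},{"dx":0,"dy":0,"dz":0,"rx":0,"ry":0,"rz":0,"hand":0.05}]'
python3 - <<'E'
from h import *
import pickle
w=snap('wrist','w3.png');t=snap('top','t3.png');pickle.dump((w,t),open('w3.pkl','wb'))
s=manip.get_state();print(s['position'],s['width'],w['p'])
E
```

```text
clock: 4.75
position: [0.5073, -0.2125, 0.287]
ee_rot: [0.001, 0.701, 0.713, -0.004]
contact_force: [-0.1, 0.5, -3.3]
width: 0.0568
gripper_force: 54.9
[ 0.51028654 -0.20707845  0.28700443] 0.057316922665189916 [ 0.50786089 -0.13763575  0.42702371]
```

View pics/w3.png

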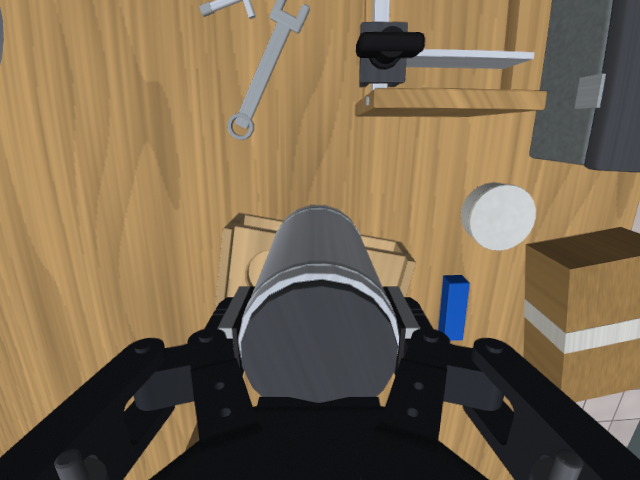

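The wrist view shows the canister held upright and centred in the pads. The carrier, mostly hidden, is below it around (320,250), and the knob bar at (390,44) lies across the rail.

```bash
cat >> h.py <<'E'
def shift(t0,t1,box=(425,195,555,325)):
    x0,y0,x1,y1=box;a,b=[cv2.GaussianBlur(cv2.cvtColor(t['frame'],cv2.COLOR_RGB2GRAY),(5,5),1)[y0:y1,x0:x1].astype(np.float32) for t in(t0,t1)]
    return np.abs(a-b).mean(),(np.abs(a-b)>15).sum(),cv2.phaseCorrelate(a,b,cv2.createHanningWindow((x1-x0,y1-y0),cv2.CV_32F))
E
python3 - <<'E'
from h import *
import pickle
d=pickle.load(open('d0.pkl','rb'));w,t=pickle.load(open('w3.pkl','rb'))
print(shift(d['top'],t)); print(shift(d['top'],t,(425,255,555,325)))
# carrier top plate/edge as a check from the wrist: end board corners
E
```

```text
(np.float32(13.48858), np.int64(5154), ((0.4754599633693175, 0.3521964061284564), 0.29736268889920375))
(np.float32(8.925494), np.int64(1665), ((0.4636365247174581, -0.013173650761409306), 0.5174921151541879))
```

View pics/t3.png

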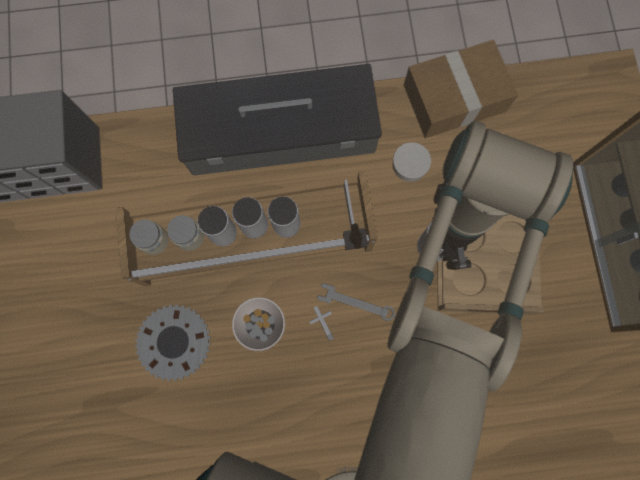

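The carrier is where it was, and the arm covers part of it from above.

```bash
python3 -m pendant '[{"dx":-0.022,"dy":0.003,"dz":0,"rx":0,"ry":0,"rz":0,"hand":0.05},{"dx":-0.036,"dy":0.003,"dz":0,"rx":0,"ry":0,"rz":0,"hand":0.05},{"dx":-0.036,"dy":0.003,"dz":0,"rx":0,"ry":0,"rz":0,"hand":0.05},{"dx":-0.036,"dy":0.003,"dz":0,"rx":0,"ry":0,"rz":0,"hand":0.05},{"dx":-0.036,"dy":0.002,"dz":0,"rx":0,"ry":0,"rz":0,"hand":0.05},{"dx":-0.025,"dy":0.002,"dz":0,"rx":0,"ry":0,"rz":0,"hand":0.05},{"dx":-0.015,"dy":0,"dz":0,"rx":0,"ry":0,"rz":0,"hand":0.05},{"dx":0,"dy":0,"dz":0.02,"rx":0,"ry":0,"rz":0,"hand":0.05},{"dx":0,"dy":0,"dz":0.02,"rx":0,"ry":0,"rz":0,"hand":0.05},{"dx":0,"dy":0,"dz":0.02,"rx":0,"ry":0,"rz":0,"hand":0.05},{"dx":0,"dy":0,"dz":0,"rx":0,"ry":0,"rz":0,"hand":0.05},{"dx":0,"dy":0,"dz":0,"rx":0,"ry":0,"rz":0,"hand":0.05}]'
python3 - <<'E'
from h import *
import pickle
w=snap('wrist');t=snap('side');pickle.dump((w,t),open('w4.pkl','wb'))
s=manip.get_state();print(s['position'],s['ee_rot'],s['width'])
c=np.hstack([w['frame'],cv2.resize(t['frame'][260:480,100:320],(480,480))]);cv2.imwrite('pics/w4.png',cv2.resize(c,(800,343))[:,:,::-1])
E
```

```text
clock: 5.85
position: [0.5322, -0.4093, 0.2261]
ee_rot: [-0.002, 0.698, 0.716, 0.0]
contact_force: [0.4, -0.2, -2.7]
width: 0.0571
gripper_force: 55.0
[ 0.53319392 -0.41086581  0.22875247] [1.04498000e-03 6.98344817e-01 7.15760688e-01 2.51530741e-04] 0.05678201439398399
```

View pics/w4.png

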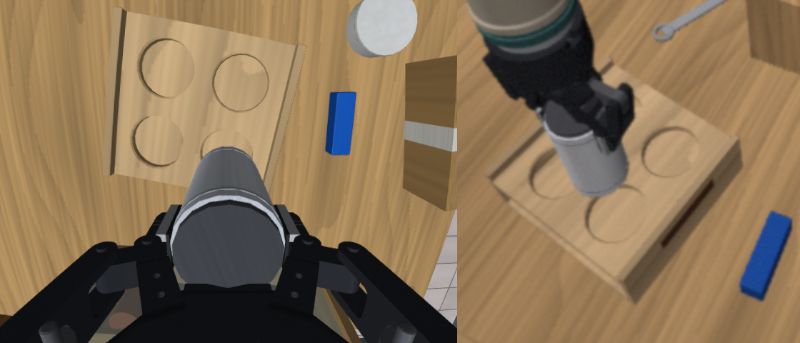

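The wrist picture shows three holes free, at full-frame pixels of about (337,116), (233,95) and (220,197), with the fourth under the canister. The side crop shows the canister over the far hole.

```bash
cat >> h.py <<'E'
def holes(im,guess,r,z=.062):
    "refine hole rim centre: radial strongest-gradient points around guess, then ellipse fit"
    g=cv2.GaussianBlur(cv2.cvtColor(im['frame'],cv2.COLOR_RGB2GRAY),(5,5),1).astype(np.float32);out=[]
    for u in guess:
        c,_=cv2.findContours(cv2.Canny(g.astype(np.uint8),20,50),cv2.RETR_LIST,cv2.CHAIN_APPROX_NONE)
        p=np.vstack(c).reshape(-1,2).astype(np.float32);q=np.hypot(*(p-u).T);p=p[(q>.8*r)&(q<1.2*r)]
        e=cv2.fitEllipseDirect(p);out.append(e[0]);print(u,len(p),np.round(e[0],1),np.round(e[1],1),onz(im,e[0],z)[0].round(4),onz(im,u,z)[0].round(4))
    return np.array(out)
E
python3 - <<'E'
from h import *
import pickle
w,s=pickle.load(open('w4.pkl','rb'))
print(w['p'])
holes(w,[(337.4,116.2),(233.1,95.2),(220.5,197.4)],39)
c=cv2.resize(w['frame'][30:260,140:440],None,fx=2.6,fy=2.6,interpolation=cv2.INTER_CUBIC);cv2.imwrite('pics/w4c.png',c[:,:,::-1])
E
```

```text
[ 0.53192959 -0.33576114  0.36682422]
(337.4, 116.2) 899 [336.5 115.3] [77.5 80.8] [ 0.5464 -0.3181  0.062 ] [ 0.5472 -0.3188  0.062 ]
(233.1, 95.2) 811 [233.5  95.2] [77.  82.2] [ 0.4581 -0.3035  0.062 ] [ 0.4577 -0.3035  0.062 ]
(220.5, 197.4) 540 [220.7 196.9] [69.1 72.6] [ 0.4428 -0.3917  0.062 ] [ 0.4426 -0.3921  0.062 ]
```

View pics/w4c.png

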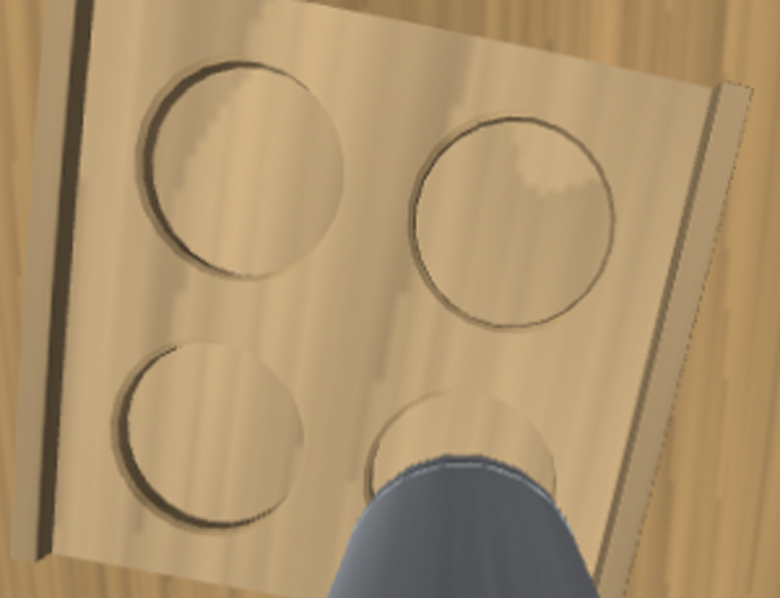

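The crop shows the hole rims clearly. Their centres in crop pixels are (512,222), (241,170), (207,435) and, partly hidden, (460,483). The canister base is slightly beyond the last one.

```bash
python3 - <<'E'
from h import *
import pickle
w,s=pickle.load(open('w4.pkl','rb'));t=pickle.load(open('d0.pkl','rb'))['top']
for u,v in [((336.9,115.4),(468.5,235.5)),((232.9,95.4),(469,279.7)),((219.8,197.5),(514.2,280.7)),((316.9,215.8),(513.2,237))]:
    print(onz(w,u,.062)[0].round(4),onz(w,u,.056)[0].round(4),[np.round(x,4) for x in tri(w,u,t,v)])
print('base',onz(w,(319.2,249),.157)[0])
for y in (-.408,-.411,-.414):
  a=np.linspace(0,2*np.pi,73);b=proj(w,np.c_[.533+.029*np.cos(a),y+.029*np.sin(a),a*0+.1555]);print(y,b.min(0),b[:,0].max())
E
```

```text
[ 0.5468 -0.3182  0.062 ] [ 0.5471 -0.3178  0.056 ] [array([ 0.5456, -0.3185,  0.0601]), np.float64(0.0026)]
[ 0.4576 -0.3037  0.062 ] [ 0.4561 -0.303   0.056 ] [array([ 0.4542, -0.3037,  0.0529]), np.float64(0.003)]
[ 0.4419 -0.3922  0.062 ] [ 0.4402 -0.3933  0.056 ] [array([ 0.4392, -0.395 ,  0.0553]), np.float64(0.0032)]
[ 0.5317 -0.4073  0.062 ] [ 0.5317 -0.4087  0.056 ] [array([ 0.5305, -0.4098,  0.0588]), np.float64(0.0043)]
base [ 0.53385489 -0.4073798   0.157     ]
-0.408 [274.22536501 206.16463889] 361.5664350017894
-0.411 [274.28375969 210.75877057] 361.2817127704865
-0.414 [274.34259005 215.3179808 ] 360.99833948528635
```

```bash
python3 -m pendant '[{"dx":-0.001,"dy":-0.0025,"dz":0,"rx":0,"ry":0,"rz":0,"hand":0.05},{"dx":0,"dy":0,"dz":0.02,"rx":0,"ry":0,"rz":0,"hand":0.05},{"dx":0,"dy":0,"dz":0.03,"rx":0,"ry":0,"rz":0,"hand":0.05},{"dx":0,"dy":0,"dz":0.02,"rx":0,"ry":0,"rz":0,"hand":0.05},{"dx":0,"dy":0,"dz":0.015,"rx":0,"ry":0,"rz":0,"hand":0.05},{"dx":0,"dy":0,"dz":0.015,"rx":0,"ry":0,"rz":0,"hand":0.05},{"dx":0,"dy":0,"dz":0.015,"rx":0,"ry":0,"rz":0,"hand":0.05},{"dx":0,"dy":0,"dz":0,"rx":0,"ry":0,"rz":0,"hand":0.05}]'
```

```text
clock: 6.62
position: [0.5285, -0.4113, 0.1104]
ee_rot: [-0.002, 0.699, 0.715, 0.0]
contact_force: [-0.0, 1.4, -3.6]
width: 0.0572
gripper_force: 54.9
```

```bash
python3 -m pendant '[{"dx":0,"dy":0,"dz":0.012,"rx":0,"ry":0,"rz":0,"hand":0.05},{"dx":0,"dy":0,"dz":0.01,"rx":0,"ry":0,"rz":0,"hand":0.05},{"dx":0,"dy":0,"dz":0.004,"rx":0,"ry":0,"rz":0,"hand":0.05},{"dx":0,"dy":0,"dz":0.002,"rx":0,"ry":0,"rz":0,"hand":0.05},{"dx":0,"dy":0,"dz":0,"rx":0,"ry":0,"rz":0,"hand":0.05}]'
```

```text
clock: 7.03
position: [0.5296, -0.4123, 0.084]
ee_rot: [-0.0, 0.699, 0.715, 0.0]
contact_force: [-0.1, 0.1, -3.8]
width: 0.0569
gripper_force: 55.0
```

```bash
python3 -m pendant '[{"dx":0,"dy":0,"dz":0.002,"rx":0,"ry":0,"rz":0,"hand":0.05},{"dx":0,"dy":0,"dz":0,"rx":0,"ry":0,"rz":0,"hand":0.05},{"dx":0,"dy":0,"dz":0,"rx":0,"ry":0,"rz":0,"hand":0.07},{"dx":0,"dy":0,"dz":0,"rx":0,"ry":0,"rz":0,"hand":0.07},{"dx":0,"dy":0,"dz":0,"rx":0,"ry":0,"rz":0,"hand":0.07},{"dx":0,"dy":0,"dz":0,"rx":0,"ry":0,"rz":0,"hand":0.07}]'
```

```text
clock: 7.53
position: [0.53, -0.4127, 0.0831]
ee_rot: [0.001, 0.699, 0.715, 0.0]
contact_force: [-0.5, -0.7, 0.7]
width: 0.0696
gripper_force: 0.0
```

```bash
python3 -m pendant '[{"dx":0,"dy":0,"dz":-0.02,"rx":0,"ry":0,"rz":0,"hand":0.07},{"dx":0,"dy":0,"dz":-0.04,"rx":0,"ry":0,"rz":0,"hand":0.08},{"dx":0,"dy":0,"dz":-0.04,"rx":0,"ry":0,"rz":0,"hand":0.085},{"dx":0,"dy":0,"dz":-0.04,"rx":0,"ry":0,"rz":0,"hand":0.085},{"dx":0,"dy":0,"dz":-0.04,"rx":0,"ry":0,"rz":0,"hand":0.085},{"dx":0.02,"dy":0,"dz":-0.01,"rx":0,"ry":0,"rz":0,"hand":0.085},{"dx":0.02,"dy":0,"dz":0,"rx":0,"ry":0,"rz":0,"hand":0.085},{"dx":0,"dy":0,"dz":0,"rx":0,"ry":0,"rz":0,"hand":0.085},{"dx":0,"dy":0,"dz":0,"rx":0,"ry":0,"rz":0,"hand":0.085}]'
python3 - <<'E'
from h import *
import pickle
w=snap('wrist','w5.png');pickle.dump(w,open('w5.pkl','wb'))
s=manip.get_state();print(s['position'],w['p'])
p=proj(w,[(.5467,-.3183,.06),(.455,-.3037,.06),(.440,-.394,.06)]);print(p)
holes(w,p,34)
f=w['frame'];m=((f.max(2)<95)&(f.max(2).astype(int)-f.min(2)<25)).astype(np.uint8)
E
```

```text
clock: 8.28
position: [0.5287, -0.3714, 0.2729]
ee_rot: [0.0, 0.698, 0.716, -0.0]
contact_force: [0.1, -0.5, 0.8]
width: 0.085
gripper_force: 0.0
[ 0.52856637 -0.37213276  0.27215046] [ 0.52800778 -0.29724224  0.41331051]
[[335.83196639 156.25080589]
 [246.23521367 139.53473915]
 [235.28112861 224.92451777]]
[335.83196639 156.25080589] 762 [335.5 154.9] [65.7 67.1] [ 0.5462 -0.3169  0.062 ] [ 0.5466 -0.3182  0.062 ]
[246.23521367 139.53473915] 610 [248.5 138.3] [65.2 68.8] [ 0.4578 -0.3025  0.062 ] [ 0.4554 -0.3037  0.062 ]
[235.28112861 224.92451777] 356 [236.3 222.4] [59.5 63.3] [ 0.4417 -0.3906  0.062 ] [ 0.4405 -0.3935  0.062 ]
```

View pics/w5.png

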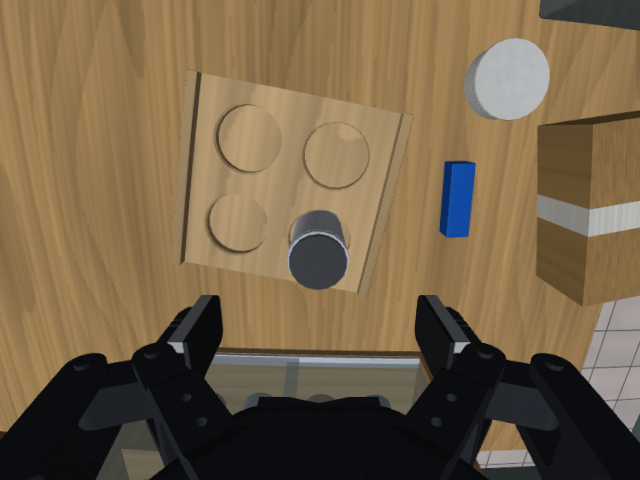

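The wrist view shows canister 4 standing in its hole at (318,245). The three free holes are at (336,155), (249,138) and (237,222), and nothing else has been disturbed.

```bash
python3 -m pendant '[{"dx":0.025,"dy":0.005,"dz":0,"rx":0,"ry":0,"rz":0,"hand":0.085},{"dx":0.04,"dy":0.009,"dz":0,"rx":0,"ry":0,"rz":0,"hand":0.085},{"dx":0.04,"dy":0.009,"dz":0,"rx":0,"ry":0,"rz":0,"hand":0.085},{"dx":0.04,"dy":0.009,"dz":0,"rx":0,"ry":0,"rz":0,"hand":0.085},{"dx":0.04,"dy":0.009,"dz":0,"rx":0,"ry":0,"rz":0,"hand":0.085},{"dx":0.04,"dy":0.009,"dz":0,"rx":0,"ry":0,"rz":0,"hand":0.085},{"dx":0.04,"dy":0.009,"dz":0,"rx":0,"ry":0,"rz":0,"hand":0.085},{"dx":0.04,"dy":0.009,"dz":0,"rx":0,"ry":0,"rz":0,"hand":0.085},{"dx":0.04,"dy":0.009,"dz":0,"rx":0,"ry":0,"rz":0,"hand":0.085},{"dx":0.04,"dy":0.009,"dz":0,"rx":0,"ry":0,"rz":0,"hand":0.085},{"dx":0.04,"dy":0.008,"dz":0,"rx":0,"ry":0,"rz":0,"hand":0.085},{"dx":0,"dy":0,"dz":0,"rx":0,"ry":0,"rz":0,"hand":0.085}]'; python3 -m pendant '[{"dx":0,"dy":0,"dz":0,"rx":0,"ry":0,"rz":0,"hand":0.085},{"dx":0,"dy":0,"dz":0,"rx":0,"ry":0,"rz":0,"hand":0.085}]'
```

```text
clock: 9.33
position: [0.6137, 0.0617, 0.271]
ee_rot: [-0.002, 0.697, 0.717, 0.002]
contact_force: [-0.0, -0.8, 0.5]
width: 0.0851
gripper_force: 0.0
clock: 9.5
position: [0.6128, 0.0541, 0.2713]
ee_rot: [-0.0, 0.699, 0.715, -0.001]
contact_force: [0.9, -0.1, -0.2]
width: 0.0854
gripper_force: 0.0
```

```bash
python3 -m pendant '[{"dx":0.003,"dy":0,"dz":0.02,"rx":0,"ry":0,"rz":0,"hand":0.085},{"dx":0,"dy":0,"dz":0.02,"rx":0,"ry":0,"rz":0,"hand":0.085},{"dx":0,"dy":0,"dz":0.025,"rx":0,"ry":0,"rz":0,"hand":0.085},{"dx":0,"dy":0,"dz":0.02,"rx":0,"ry":0,"rz":0,"hand":0.085},{"dx":0,"dy":0,"dz":0.015,"rx":0,"ry":0,"rz":0,"hand":0.085},{"dx":0,"dy":0,"dz":0.008,"rx":0,"ry":0,"rz":0,"hand":0.085},{"dx":0,"dy":0,"dz":0,"rx":0,"ry":0,"rz":0,"hand":0.085},{"dx":0,"dy":0,"dz":0,"rx":0,"ry":0,"rz":0,"hand":0.05},{"dx":0,"dy":0,"dz":0,"rx":0,"ry":0,"rz":0,"hand":0.05},{"dx":0,"dy":0,"dz":0,"rx":0,"ry":0,"rz":0,"hand":0.05},{"dx":0,"dy":0,"dz":0,"rx":0,"ry":0,"rz":0,"hand":0.05},{"dx":0,"dy":0,"dz":0,"rx":0,"ry":0,"rz":0,"hand":0.05}]' 50
```

```text
clock: 10.5
position: [0.6134, 0.0574, 0.166]
ee_rot: [0.001, 0.699, 0.715, 0.001]
contact_force: [-1.2, -2.1, 5.9]
width: 0.0571
gripper_force: 54.3
```

```bash
python3 -m pendant '[{"dx":0,"dy":0,"dz":-0.02,"rx":0,"ry":0,"rz":0,"hand":0.05},{"dx":0,"dy":0,"dz":-0.035,"rx":0,"ry":0,"rz":0,"hand":0.05},{"dx":0,"dy":0,"dz":-0.035,"rx":0,"ry":0,"rz":0,"hand":0.05},{"dx":0,"dy":0,"dz":-0.025,"rx":0,"ry":0,"rz":0,"hand":0.05},{"dx":-0.02,"dy":-0.007,"dz":0,"rx":0,"ry":0,"rz":0,"hand":0.05},{"dx":-0.037,"dy":-0.015,"dz":0,"rx":0,"ry":0,"rz":0,"hand":0.05},{"dx":-0.037,"dy":-0.015,"dz":0,"rx":0,"ry":0,"rz":0,"hand":0.05},{"dx":-0.037,"dy":-0.015,"dz":0,"rx":0,"ry":0,"rz":0,"hand":0.05},{"dx":-0.037,"dy":-0.015,"dz":0,"rx":0,"ry":0,"rz":0,"hand":0.05},{"dx":-0.037,"dy":-0.015,"dz":0,"rx":0,"ry":0,"rz":0,"hand":0.05},{"dx":-0.037,"dy":-0.015,"dz":0,"rx":0,"ry":0,"rz":0,"hand":0.05},{"dx":-0.037,"dy":-0.016,"dz":0,"rx":0,"ry":0,"rz":0,"hand":0.05}]';python3 -m pendant '[{"dx":-0.037,"dy":-0.016,"dz":0,"rx":0,"ry":0,"rz":0,"hand":0.05},{"dx":-0.037,"dy":-0.016,"dz":0,"rx":0,"ry":0,"rz":0,"hand":0.05},{"dx":-0.037,"dy":-0.016,"dz":0,"rx":0,"ry":0,"rz":0,"hand":0.05},{"dx":-0.03,"dy":-0.012,"dz":0,"rx":0,"ry":0,"rz":0,"hand":0.05},{"dx":-0.02,"dy":-0.008,"dz":0,"rx":0,"ry":0,"rz":0,"hand":0.05},{"dx":0,"dy":0,"dz":0,"rx":0,"ry":0,"rz":0,"hand":0.05},{"dx":0,"dy":0,"dz":0,"rx":0,"ry":0,"rz":0,"hand":0.05}]'
python3 - <<'E'
from h import *
import pickle
w=snap('wrist','w6.png');pickle.dump(w,open('w6.pkl','wb'))
s=manip.get_state();print(s['position'],w['p'],s['ee_rot'])
p=proj(w,[(.546,-.3188,.06),(.4553,-.3033,.06)])
holes(w,p,33)
E
```

```text
clock: 11.5
position: [0.5051, -0.225, 0.2785]
ee_rot: [-0.001, 0.699, 0.716, 0.0]
contact_force: [-0.4, -0.7, -2.9]
width: 0.0567
gripper_force: 55.1
clock: 12.08
position: [0.4413, -0.387, 0.278]
ee_rot: [-0.001, 0.7, 0.715, 0.0]
contact_force: [0.8, 1.3, -3.7]
width: 0.0566
gripper_force: 55.1
[ 0.44178501 -0.38588566  0.27828615] [ 0.44114611 -0.31328545  0.41870884] [-1.12164580e-03  6.99064657e-01  7.15057242e-01  6.97953474e-04]
[419.5205058  143.99429491] 735 [418.5 142.8] [62.7 67.7] [ 0.5443 -0.3177  0.062 ] [ 0.5454 -0.3188  0.062 ]
[332.79005646 125.86588576] 796 [332.9 125.2] [65.1 69.3] [ 0.4554 -0.3027  0.062 ] [ 0.4552 -0.3034  0.062 ]
```

```bash
python3 -m pendant '[{"dx":-0.0095,"dy":-0.002,"dz":0.01,"rx":0,"ry":0,"rz":0,"hand":0.05},{"dx":0,"dy":0,"dz":0.03,"rx":0,"ry":0,"rz":0,"hand":0.05},{"dx":0,"dy":0,"dz":0.03,"rx":0,"ry":0,"rz":0,"hand":0.05},{"dx":0,"dy":0,"dz":0.03,"rx":0,"ry":0,"rz":0,"hand":0.05},{"dx":0,"dy":0,"dz":0,"rx":0,"ry":0,"rz":0,"hand":0.05},{"dx":0,"dy":0,"dz":0,"rx":0,"ry":0,"rz":0,"hand":0.05}]'
python3 - <<'E'
from h import *
w=snap('wrist','w7.png');s=manip.get_state();print(s['position'],s['contact_force'])
a=np.linspace(0,2*np.pi,73)
P=proj(w,np.c_[s['position'][0]+.029*np.cos(a),s['position'][1]+.0*a+.029*np.sin(a),a*0+s['position'][2]-.076]);H=proj(w,np.c_[.4398+.034*np.cos(a),-.394+.034*np.sin(a),a*0+.062])
im=w['frame'][:,:,::-1].copy()
cv2.polylines(im,[P.astype(np.int32)],1,(0,255,0));cv2.polylines(im,[H.astype(np.int32)],1,(0,0,255))
cv2.imwrite('pics/w7o.png',cv2.resize(im[150:350,180:450],None,fx=2.9,fy=2.9))
E
```

```text
clock: 12.63
position: [0.4397, -0.3942, 0.1775]
ee_rot: [-0.002, 0.698, 0.716, 0.0]
contact_force: [0.4, -0.2, -2.9]
width: 0.0565
gripper_force: 55.9
[ 0.44088408 -0.39575617  0.17962134] [ 0.57872401  0.46282076 -2.68741922]
```

View pics/w7o.png

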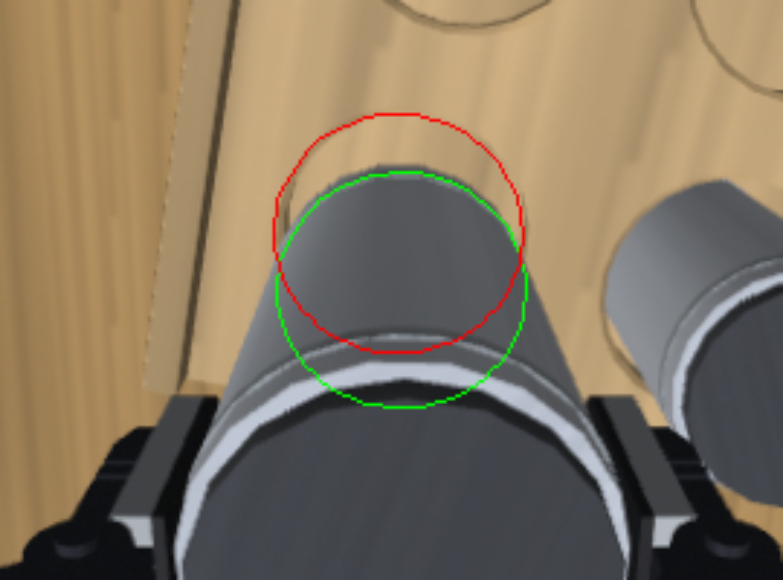

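The overlay shows the canister base about 2 mm toward +y of the tool centre (as seen before) and well inside the hole once projected down. Canister 4 stands properly at right.

```bash
python3 -m pendant '[{"dx":0,"dy":0.0005,"dz":0.02,"rx":0,"ry":0,"rz":0,"hand":0.05},{"dx":0,"dy":0,"dz":0.02,"rx":0,"ry":0,"rz":0,"hand":0.05},{"dx":0,"dy":0,"dz":0.015,"rx":0,"ry":0,"rz":0,"hand":0.05},{"dx":0,"dy":0,"dz":0.01,"rx":0,"ry":0,"rz":0,"hand":0.05},{"dx":0,"dy":0,"dz":0,"rx":0,"ry":0,"rz":0,"hand":0.05}]'
```

```text
clock: 13.1
position: [0.4409, -0.3958, 0.1141]
ee_rot: [-0.0, 0.699, 0.716, 0.0]
contact_force: [-0.1, 0.3, -3.2]
width: 0.0565
gripper_force: 55.8
```

Bottom ≈ 0.038, inside the hole with no contact. I'll lower 29 mm more, then release and raise.

```bash
python3 -m pendant '[{"dx":0,"dy":0,"dz":0.012,"rx":0,"ry":0,"rz":0,"hand":0.05},{"dx":0,"dy":0,"dz":0.01,"rx":0,"ry":0,"rz":0,"hand":0.05},{"dx":0,"dy":0,"dz":0.004,"rx":0,"ry":0,"rz":0,"hand":0.05},{"dx":0,"dy":0,"dz":0.002,"rx":0,"ry":0,"rz":0,"hand":0.05},{"dx":0,"dy":0,"dz":0.001,"rx":0,"ry":0,"rz":0,"hand":0.05},{"dx":0,"dy":0,"dz":0,"rx":0,"ry":0,"rz":0,"hand":0.05}]'; python3 -m pendant '[{"dx":0,"dy":0,"dz":0,"rx":0,"ry":0,"rz":0,"hand":0.07},{"dx":0,"dy":0,"dz":0,"rx":0,"ry":0,"rz":0,"hand":0.07},{"dx":0,"dy":0,"dz":0,"rx":0,"ry":0,"rz":0,"hand":0.07},{"dx":0,"dy":0,"dz":0,"rx":0,"ry":0,"rz":0,"hand":0.07},{"dx":0,"dy":0,"dz":-0.02,"rx":0,"ry":0,"rz":0,"hand":0.07},{"dx":0,"dy":0,"dz":-0.04,"rx":0,"ry":0,"rz":0,"hand":0.07},{"dx":0,"dy":0,"dz":-0.04,"rx":0,"ry":0,"rz":0,"hand":0.085},{"dx":0,"dy":0,"dz":-0.04,"rx":0,"ry":0,"rz":0,"hand":0.085},{"dx":0,"dy":0,"dz":-0.04,"rx":0,"ry":0,"rz":0,"hand":0.085},{"dx":0,"dy":0,"dz":-0.01,"rx":0,"ry":0,"rz":0,"hand":0.085},{"dx":0,"dy":0,"dz":0,"rx":0,"ry":0,"rz":0,"hand":0.085}]'
```

```text
clock: 13.6
position: [0.441, -0.3962, 0.0856]
ee_rot: [0.0, 0.699, 0.715, 0.0]
contact_force: [-0.1, 0.6, -4.1]
width: 0.0566
gripper_force: 55.8
clock: 14.52
position: [0.4422, -0.3976, 0.2802]
ee_rot: [0.005, 0.699, 0.715, -0.0]
contact_force: [0.1, 0.4, -0.0]
width: 0.0852
gripper_force: 0.0
```

```bash
python3 -m pendant '[{"dx":0.02,"dy":0.007,"dz":0,"rx":0,"ry":0,"rz":0,"hand":0.085},{"dx":0.038,"dy":0.014,"dz":0,"rx":0,"ry":0,"rz":0,"hand":0.085},{"dx":0.038,"dy":0.014,"dz":0,"rx":0,"ry":0,"rz":0,"hand":0.085},{"dx":0.038,"dy":0.014,"dz":0,"rx":0,"ry":0,"rz":0,"hand":0.085},{"dx":0.038,"dy":0.014,"dz":0,"rx":0,"ry":0,"rz":0,"hand":0.085},{"dx":0.038,"dy":0.014,"dz":0,"rx":0,"ry":0,"rz":0,"hand":0.085},{"dx":0.038,"dy":0.014,"dz":0,"rx":0,"ry":0,"rz":0,"hand":0.085},{"dx":0.038,"dy":0.014,"dz":0,"rx":0,"ry":0,"rz":0,"hand":0.085},{"dx":0.038,"dy":0.014,"dz":0,"rx":0,"ry":0,"rz":0,"hand":0.085},{"dx":0.038,"dy":0.014,"dz":0,"rx":0,"ry":0,"rz":0,"hand":0.085},{"dx":0.038,"dy":0.014,"dz":0,"rx":0,"ry":0,"rz":0,"hand":0.085},{"dx":0.038,"dy":0.014,"dz":0,"rx":0,"ry":0,"rz":0,"hand":0.085}]'; python3 -m pendant '[{"dx":0.038,"dy":0.014,"dz":0,"rx":0,"ry":0,"rz":0,"hand":0.085},{"dx":0.038,"dy":0.014,"dz":0,"rx":0,"ry":0,"rz":0,"hand":0.085},{"dx":0.02,"dy":0.014,"dz":0,"rx":0,"ry":0,"rz":0,"hand":0.085},{"dx":0,"dy":0,"dz":0,"rx":0,"ry":0,"rz":0,"hand":0.085},{"dx":0,"dy":0,"dz":0,"rx":0,"ry":0,"rz":0,"hand":0.085},{"dx":0,"dy":0,"dz":0,"rx":0,"ry":0,"rz":0,"hand":0.085}]'
```

```text
clock: 15.52
position: [0.5906, 0.0478, 0.273]
ee_rot: [-0.001, 0.699, 0.715, -0.001]
contact_force: [1.7, -0.5, 0.2]
width: 0.085
gripper_force: 0.0
clock: 16.02
position: [0.6301, 0.142, 0.2734]
ee_rot: [-0.001, 0.699, 0.715, -0.002]
contact_force: [0.6, -0.5, -0.8]
width: 0.085
gripper_force: 0.0
```

```bash
python3 -m pendant '[{"dx":-0.0185,"dy":-0.011,"dz":0.01,"rx":0,"ry":0,"rz":0,"hand":0.085},{"dx":0,"dy":0,"dz":0.01,"rx":0,"ry":0,"rz":0,"hand":0.085},{"dx":0,"dy":0,"dz":0.01,"rx":0,"ry":0,"rz":0,"hand":0.085},{"dx":0,"dy":0,"dz":0,"rx":0,"ry":0,"rz":0,"hand":0.085},{"dx":0,"dy":0,"dz":0,"rx":0,"ry":0,"rz":0,"hand":0.085}]'
```

```text
clock: 16.43
position: [0.6201, 0.1234, 0.2445]
ee_rot: [-0.001, 0.699, 0.715, -0.0]
contact_force: [-0.8, 0.1, 0.5]
width: 0.0849
gripper_force: 0.0
```

```bash
python3 -m pendant '[{"dx":0,"dy":0,"dz":0.02,"rx":0,"ry":0,"rz":0,"hand":0.085},{"dx":0,"dy":0,"dz":0.025,"rx":0,"ry":0,"rz":0,"hand":0.085},{"dx":0,"dy":0,"dz":0.02,"rx":0,"ry":0,"rz":0,"hand":0.085},{"dx":0,"dy":0,"dz":0.012,"rx":0,"ry":0,"rz":0,"hand":0.085},{"dx":0,"dy":0,"dz":0.004,"rx":0,"ry":0,"rz":0,"hand":0.085},{"dx":0,"dy":0,"dz":0,"rx":0,"ry":0,"rz":0,"hand":0.085},{"dx":0,"dy":0,"dz":0,"rx":0,"ry":0,"rz":0,"hand":0.05},{"dx":0,"dy":0,"dz":0,"rx":0,"ry":0,"rz":0,"hand":0.05},{"dx":0,"dy":0,"dz":0,"rx":0,"ry":0,"rz":0,"hand":0.05},{"dx":0,"dy":0,"dz":0,"rx":0,"ry":0,"rz":0,"hand":0.05},{"dx":0,"dy":0,"dz":0,"rx":0,"ry":0,"rz":0,"hand":0.05},{"dx":0,"dy":0,"dz":0,"rx":0,"ry":0,"rz":0,"hand":0.05}]' 50
```

```text
clock: 17.43
position: [0.6212, 0.124, 0.1662]
ee_rot: [0.001, 0.699, 0.715, 0.001]
contact_force: [-1.8, 0.1, 6.3]
width: 0.0568
gripper_force: 53.7
```

```bash
python3 -m pendant '[{"dx":0,"dy":0,"dz":-0.02,"rx":0,"ry":0,"rz":0,"hand":0.05},{"dx":0,"dy":0,"dz":-0.035,"rx":0,"ry":0,"rz":0,"hand":0.05},{"dx":0,"dy":0,"dz":-0.035,"rx":0,"ry":0,"rz":0,"hand":0.05},{"dx":0,"dy":0,"dz":-0.025,"rx":0,"ry":0,"rz":0,"hand":0.05},{"dx":-0.02,"dy":-0.003,"dz":0,"rx":0,"ry":0,"rz":0,"hand":0.05},{"dx":-0.037,"dy":-0.007,"dz":0,"rx":0,"ry":0,"rz":0,"hand":0.05},{"dx":-0.037,"dy":-0.007,"dz":0,"rx":0,"ry":0,"rz":0,"hand":0.05},{"dx":-0.037,"dy":-0.007,"dz":0,"rx":0,"ry":0,"rz":0,"hand":0.05},{"dx":-0.037,"dy":-0.007,"dz":0,"rx":0,"ry":0,"rz":0,"hand":0.05},{"dx":-0.037,"dy":-0.007,"dz":0,"rx":0,"ry":0,"rz":0,"hand":0.05},{"dx":-0.037,"dy":-0.007,"dz":0,"rx":0,"ry":0,"rz":0,"hand":0.05},{"dx":-0.037,"dy":-0.007,"dz":0,"rx":0,"ry":0,"rz":0,"hand":0.05}]';python3 -m pendant '[{"dx":-0.037,"dy":-0.007,"dz":0,"rx":0,"ry":0,"rz":0,"hand":0.05},{"dx":-0.037,"dy":-0.007,"dz":0,"rx":0,"ry":0,"rz":0,"hand":0.05},{"dx":-0.037,"dy":-0.007,"dz":0,"rx":0,"ry":0,"rz":0,"hand":0.05},{"dx":-0.03,"dy":-0.006,"dz":0,"rx":0,"ry":0,"rz":0,"hand":0.05},{"dx":-0.012,"dy":-0.003,"dz":0,"rx":0,"ry":0,"rz":0,"hand":0.05},{"dx":0,"dy":0,"dz":0,"rx":0,"ry":0,"rz":0,"hand":0.05},{"dx":0,"dy":0,"dz":0,"rx":0,"ry":0,"rz":0,"hand":0.05}]'
python3 - <<'E'
from h import *
import pickle
w=snap('wrist','w8.png');sd=snap('side','s8.png');pickle.dump((w,sd),open('w8.pkl','wb'))
s=manip.get_state();print(s['position'],w['p'],s['ee_rot'])
p=proj(w,[(.546,-.3188,.06),(.4553,-.3033,.06)]);print(p)
holes(w,p[1:],33)
d=pickle.load(open('w4.pkl','rb'))[1]
print(shift(pickle.load(open('d0.pkl','rb'))['side'],sd,(110,350,230,460)))
E
```

```text
clock: 18.43
position: [0.5743, -0.1578, 0.2787]
ee_rot: [-0.0, 0.699, 0.715, -0.0]
contact_force: [0.1, -0.4, -2.5]
width: 0.0568
gripper_force: 55.1
clock: 19.02
position: [0.5484, -0.3098, 0.2784]
ee_rot: [-0.001, 0.699, 0.715, 0.001]
contact_force: [-0.4, 0.5, -3.4]
width: 0.0573
gripper_force: 55.1
[ 0.5488354  -0.30841815  0.27891391] [ 0.54812748 -0.23610035  0.41907819] [-7.61292123e-04  6.98441849e-01  7.15666210e-01  5.29505041e-04]
[[314.97575182 214.04021979]
 [231.60087911 198.32492624]]
[231.60087911 198.32492624] 481 [232.6 197.2] [61.6 65.6] [ 0.457  -0.3017  0.062 ] [ 0.4558 -0.3029  0.062 ]
(np.float32(16.997576), np.int64(2638), ((-0.3133161709723211, -0.26865153062700386), 0.2992256055937873))
```

```bash
python3 -m pendant '[{"dx":-0.0115,"dy":-0.003,"dz":0.01,"rx":0,"ry":0,"rz":0,"hand":0.05},{"dx":0,"dy":0,"dz":0.03,"rx":0,"ry":0,"rz":0,"hand":0.05},{"dx":0,"dy":0,"dz":0.03,"rx":0,"ry":0,"rz":0,"hand":0.05},{"dx":0,"dy":0,"dz":0.03,"rx":0,"ry":0,"rz":0,"hand":0.05},{"dx":0,"dy":0,"dz":0,"rx":0,"ry":0,"rz":0,"hand":0.05},{"dx":0,"dy":0,"dz":0,"rx":0,"ry":0,"rz":0,"hand":0.05}]'
python3 - <<'E'
from h import *
w=snap('wrist','w9.png');s=manip.get_state();print(s['position'],s['contact_force'])
a=np.linspace(0,2*np.pi,73)
P=proj(w,np.c_[s['position'][0]+.029*np.cos(a),s['position'][1]+.0*a+.029*np.sin(a),a*0+s['position'][2]-.076]);H=proj(w,np.c_[.546+.034*np.cos(a),-.3188+.034*np.sin(a),a*0+.062])
im=w['frame'][:,:,::-1].copy()
cv2.polylines(im,[P.astype(np.int32)],1,(0,255,0));cv2.polylines(im,[H.astype(np.int32)],1,(0,0,255))
cv2.imwrite('pics/w9o.png',cv2.resize(im[150:350,180:450],None,fx=2.9,fy=2.9))
E
```

```text
clock: 19.62
position: [0.5451, -0.3201, 0.1775]
ee_rot: [-0.002, 0.698, 0.716, -0.0]
contact_force: [0.3, -0.1, -2.2]
width: 0.0566
gripper_force: 55.7
[ 0.54653165 -0.32124456  0.17976941] [ 0.88590074 -0.04170598 -2.82286921]
```

View pics/w9o.png

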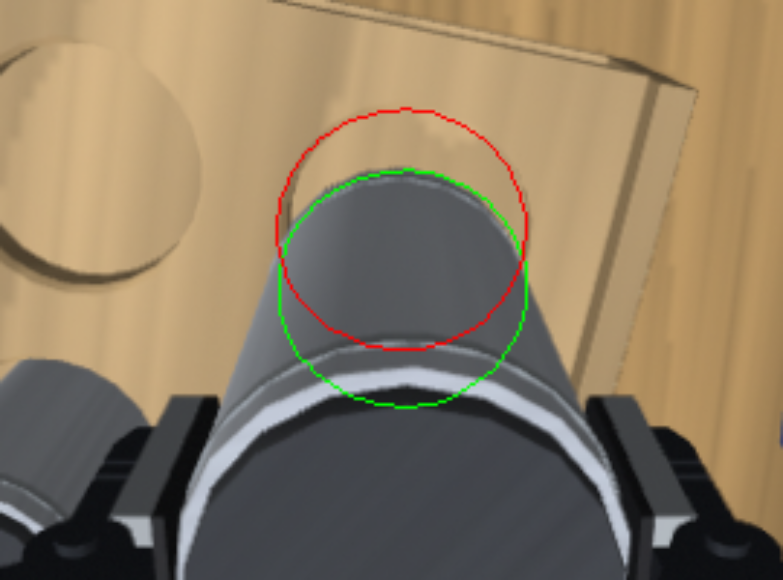

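The hole outline and the canister base are in the same relation as for the last one, and the rims agree with the red circle, so I'm lowering.

```bash
python3 -m pendant '[{"dx":0.0005,"dy":0,"dz":0.02,"rx":0,"ry":0,"rz":0,"hand":0.05},{"dx":0,"dy":0,"dz":0.02,"rx":0,"ry":0,"rz":0,"hand":0.05},{"dx":0,"dy":0,"dz":0.015,"rx":0,"ry":0,"rz":0,"hand":0.05},{"dx":0,"dy":0,"dz":0.01,"rx":0,"ry":0,"rz":0,"hand":0.05},{"dx":0,"dy":0,"dz":0,"rx":0,"ry":0,"rz":0,"hand":0.05}]'
```

```text
clock: 20.08
position: [0.5461, -0.3208, 0.1141]
ee_rot: [-0.0, 0.699, 0.715, 0.0]
contact_force: [0.5, 0.4, -3.9]
width: 0.0567
gripper_force: 55.6
```

```bash
python3 -m pendant '[{"dx":0,"dy":0,"dz":0.012,"rx":0,"ry":0,"rz":0,"hand":0.05},{"dx":0,"dy":0,"dz":0.01,"rx":0,"ry":0,"rz":0,"hand":0.05},{"dx":0,"dy":0,"dz":0.004,"rx":0,"ry":0,"rz":0,"hand":0.05},{"dx":0,"dy":0,"dz":0.002,"rx":0,"ry":0,"rz":0,"hand":0.05},{"dx":0,"dy":0,"dz":0.001,"rx":0,"ry":0,"rz":0,"hand":0.05},{"dx":0,"dy":0,"dz":0,"rx":0,"ry":0,"rz":0,"hand":0.05}]'; python3 -m pendant '[{"dx":0,"dy":0,"dz":0,"rx":0,"ry":0,"rz":0,"hand":0.07},{"dx":0,"dy":0,"dz":0,"rx":0,"ry":0,"rz":0,"hand":0.07},{"dx":0,"dy":0,"dz":0,"rx":0,"ry":0,"rz":0,"hand":0.07},{"dx":0,"dy":0,"dz":0,"rx":0,"ry":0,"rz":0,"hand":0.07},{"dx":0,"dy":0,"dz":-0.02,"rx":0,"ry":0,"rz":0,"hand":0.07},{"dx":0,"dy":0,"dz":-0.04,"rx":0,"ry":0,"rz":0,"hand":0.07},{"dx":0,"dy":0,"dz":-0.04,"rx":0,"ry":0,"rz":0,"hand":0.085},{"dx":0,"dy":0,"dz":-0.04,"rx":0,"ry":0,"rz":0,"hand":0.085},{"dx":0,"dy":0,"dz":-0.04,"rx":0,"ry":0,"rz":0,"hand":0.085},{"dx":0,"dy":0,"dz":-0.01,"rx":0,"ry":0,"rz":0,"hand":0.085},{"dx":0,"dy":0,"dz":0,"rx":0,"ry":0,"rz":0,"hand":0.085}]'
```

```text
clock: 20.58
position: [0.5463, -0.3212, 0.0857]
ee_rot: [0.0, 0.699, 0.715, 0.0]
contact_force: [-0.3, -0.1, -3.9]
width: 0.0571
gripper_force: 55.7
clock: 21.5
position: [0.5477, -0.3222, 0.2805]
ee_rot: [0.005, 0.699, 0.715, 0.001]
contact_force: [-0.5, -0.1, -0.3]
width: 0.0849
gripper_force: 0.0
```

```bash
python3 -m pendant '[{"dx":0.02,"dy":0.003,"dz":0,"rx":0,"ry":0,"rz":0,"hand":0.085},{"dx":0.038,"dy":0.0055,"dz":0,"rx":0,"ry":0,"rz":0,"hand":0.085},{"dx":0.038,"dy":0.0055,"dz":0,"rx":0,"ry":0,"rz":0,"hand":0.085},{"dx":0.038,"dy":0.0055,"dz":0,"rx":0,"ry":0,"rz":0,"hand":0.085},{"dx":0.038,"dy":0.0055,"dz":0,"rx":0,"ry":0,"rz":0,"hand":0.085},{"dx":0.038,"dy":0.0055,"dz":0,"rx":0,"ry":0,"rz":0,"hand":0.085},{"dx":0.038,"dy":0.0055,"dz":0,"rx":0,"ry":0,"rz":0,"hand":0.085},{"dx":0.038,"dy":0.0055,"dz":0,"rx":0,"ry":0,"rz":0,"hand":0.085},{"dx":0.038,"dy":0.0055,"dz":0,"rx":0,"ry":0,"rz":0,"hand":0.085},{"dx":0.038,"dy":0.0055,"dz":0,"rx":0,"ry":0,"rz":0,"hand":0.085},{"dx":0.038,"dy":0.0055,"dz":0,"rx":0,"ry":0,"rz":0,"hand":0.085},{"dx":0.038,"dy":0.0055,"dz":0,"rx":0,"ry":0,"rz":0,"hand":0.085}]'; python3 -m pendant '[{"dx":0.038,"dy":0.0055,"dz":0,"rx":0,"ry":0,"rz":0,"hand":0.085},{"dx":0.025,"dy":0.0055,"dz":0,"rx":0,"ry":0,"rz":0,"hand":0.085},{"dx":0,"dy":0,"dz":0,"rx":0,"ry":0,"rz":0,"hand":0.085},{"dx":0,"dy":0,"dz":0,"rx":0,"ry":0,"rz":0,"hand":0.085},{"dx":0,"dy":0,"dz":0,"rx":0,"ry":0,"rz":0,"hand":0.085},{"dx":0,"dy":0,"dz":0,"rx":0,"ry":0,"rz":0,"hand":0.085}]'
python3 - <<'E'
from h import *
import pickle
w=snap('wrist','w10.png');t=snap('top','t10.png');pickle.dump((w,t),open('w10.pkl','wb'))
# carrier canister lids in the top picture
f=t['frame'];m=((f.max(2)<85)&(f.max(2).astype(int)-f.min(2)<12)).astype(np.uint8);M=m*0;M[200:320,430:560]=m[200:320,430:560]
N,l,st,ce=cv2.connectedComponentsWithStats(M)
for i in range(1,N):
    if st[i,4]>100: print(st[i],onz(t,ce[i],.128)[0].round(4))
print(manip.get_state()['position'])
E
```

```text
clock: 22.5
position: [0.5981, 0.1202, 0.2729]
ee_rot: [-0.001, 0.699, 0.715, -0.001]
contact_force: [1.0, -1.2, -0.0]
width: 0.085
gripper_force: 0.0
clock: 23.0
position: [0.6082, 0.1803, 0.2743]
ee_rot: [-0.0, 0.699, 0.715, -0.001]
contact_force: [0.5, -0.3, 0.3]
width: 0.0846
gripper_force: 0.0
[453 216  39  32 740] [ 0.5406 -0.3103  0.128 ]
[497 218  40  31 792] [ 0.5251 -0.3968  0.128 ]
[512 263  27  27 574] [ 0.4393 -0.3944  0.128 ]
[498 267  18  26 259] [ 0.4353 -0.3553  0.128 ]
[0.60856704 0.18027459 0.27501279]
```

```bash
python3 -m pendant '[{"dx":0.008,"dy":0.003,"dz":0.02,"rx":0,"ry":0,"rz":0,"hand":0.085},{"dx":0,"dy":0,"dz":0.02,"rx":0,"ry":0,"rz":0,"hand":0.085},{"dx":0,"dy":0,"dz":0.025,"rx":0,"ry":0,"rz":0,"hand":0.085},{"dx":0,"dy":0,"dz":0.025,"rx":0,"ry":0,"rz":0,"hand":0.085},{"dx":0,"dy":0,"dz":0.015,"rx":0,"ry":0,"rz":0,"hand":0.085},{"dx":0,"dy":0,"dz":0.006,"rx":0,"ry":0,"rz":0,"hand":0.085},{"dx":0,"dy":0,"dz":0,"rx":0,"ry":0,"rz":0,"hand":0.085},{"dx":0,"dy":0,"dz":0,"rx":0,"ry":0,"rz":0,"hand":0.05},{"dx":0,"dy":0,"dz":0,"rx":0,"ry":0,"rz":0,"hand":0.05},{"dx":0,"dy":0,"dz":0,"rx":0,"ry":0,"rz":0,"hand":0.05},{"dx":0,"dy":0,"dz":0,"rx":0,"ry":0,"rz":0,"hand":0.05},{"dx":0,"dy":0,"dz":0,"rx":0,"ry":0,"rz":0,"hand":0.05}]' 50
```

```text
clock: 24.1
position: [0.6124, 0.1898, 0.1663]
ee_rot: [0.001, 0.699, 0.715, 0.001]
contact_force: [-2.1, -0.7, 6.2]
width: 0.0564
gripper_force: 54.4
```

```bash
python3 -m pendant '[{"dx":0,"dy":0,"dz":-0.02,"rx":0,"ry":0,"rz":0,"hand":0.05},{"dx":0,"dy":0,"dz":-0.035,"rx":0,"ry":0,"rz":0,"hand":0.05},{"dx":0,"dy":0,"dz":-0.035,"rx":0,"ry":0,"rz":0,"hand":0.05},{"dx":0,"dy":0,"dz":-0.025,"rx":0,"ry":0,"rz":0,"hand":0.05},{"dx":-0.02,"dy":-0.007,"dz":0,"rx":0,"ry":0,"rz":0,"hand":0.05},{"dx":-0.037,"dy":-0.0125,"dz":0,"rx":0,"ry":0,"rz":0,"hand":0.05},{"dx":-0.037,"dy":-0.0125,"dz":0,"rx":0,"ry":0,"rz":0,"hand":0.05},{"dx":-0.037,"dy":-0.0125,"dz":0,"rx":0,"ry":0,"rz":0,"hand":0.05},{"dx":-0.037,"dy":-0.0125,"dz":0,"rx":0,"ry":0,"rz":0,"hand":0.05},{"dx":-0.037,"dy":-0.0125,"dz":0,"rx":0,"ry":0,"rz":0,"hand":0.05},{"dx":-0.037,"dy":-0.0125,"dz":0,"rx":0,"ry":0,"rz":0,"hand":0.05},{"dx":-0.037,"dy":-0.0125,"dz":0,"rx":0,"ry":0,"rz":0,"hand":0.05}]';python3 -m pendant '[{"dx":-0.037,"dy":-0.0125,"dz":0,"rx":0,"ry":0,"rz":0,"hand":0.05},{"dx":-0.037,"dy":-0.0125,"dz":0,"rx":0,"ry":0,"rz":0,"hand":0.05},{"dx":-0.037,"dy":-0.0125,"dz":0,"rx":0,"ry":0,"rz":0,"hand":0.05},{"dx":-0.037,"dy":-0.0125,"dz":0,"rx":0,"ry":0,"rz":0,"hand":0.05},{"dx":-0.035,"dy":-0.0125,"dz":0,"rx":0,"ry":0,"rz":0,"hand":0.05},{"dx":-0.025,"dy":-0.01,"dz":0,"rx":0,"ry":0,"rz":0,"hand":0.05},{"dx":0,"dy":0,"dz":0,"rx":0,"ry":0,"rz":0,"hand":0.05},{"dx":0,"dy":0,"dz":0,"rx":0,"ry":0,"rz":0,"hand":0.05}]'
```

```text
clock: 25.1
position: [0.5224, -0.0928, 0.2788]
ee_rot: [-0.0, 0.699, 0.716, -0.0]
contact_force: [0.7, -1.7, -2.7]
width: 0.0563
gripper_force: 55.0
clock: 25.77
position: [0.4552, -0.3021, 0.2785]
ee_rot: [-0.001, 0.7, 0.714, 0.0]
contact_force: [0.6, 0.4, -3.2]
width: 0.0566
gripper_force: 55.0
```

```bash
python3 -m pendant '[{"dx":-0.0025,"dy":0.0005,"dz":0.01,"rx":0,"ry":0,"rz":0,"hand":0.05},{"dx":0,"dy":0,"dz":0.03,"rx":0,"ry":0,"rz":0,"hand":0.05},{"dx":0,"dy":0,"dz":0.03,"rx":0,"ry":0,"rz":0,"hand":0.05},{"dx":0,"dy":0,"dz":0.03,"rx":0,"ry":0,"rz":0,"hand":0.05},{"dx":0,"dy":0,"dz":0,"rx":0,"ry":0,"rz":0,"hand":0.05},{"dx":0,"dy":0,"dz":0,"rx":0,"ry":0,"rz":0,"hand":0.05}]'
python3 - <<'E'
from h import *
w=snap('wrist','w11.png');sd=snap('side','s11.png');s=manip.get_state();print(s['position'],s['contact_force'])
f=sd['frame'];m=((f.max(2)<95)&(f.max(2).astype(int)-f.min(2)<14)).astype(np.uint8);M=m*0;M[290:460,110:290]=m[290:460,110:290]
N,l,st,ce=cv2.connectedComponentsWithStats(M)
for i in range(1,N):
    if st[i,4]>150: print(st[i],onz(sd,ce[i],.128)[0].round(4))
a=np.linspace(0,2*np.pi,73)
P=proj(w,np.c_[s['position'][0]+.029*np.cos(a),s['position'][1]+.0*a+.029*np.sin(a),a*0+s['position'][2]-.076]);H=proj(w,np.c_[.4555+.034*np.cos(a),-.3033+.034*np.sin(a),a*0+.062])
im=w['frame'][:,:,::-1].copy()
cv2.polylines(im,[P.astype(np.int32)],1,(0,255,0));cv2.polylines(im,[H.astype(np.int32)],1,(0,0,255))
cv2.imwrite('pics/w11o.png',cv2.resize(im[150:350,180:450],None,fx=2.9,fy=2.9))
E
```

```text
clock: 26.27
position: [0.4559, -0.3014, 0.1776]
ee_rot: [-0.002, 0.698, 0.716, 0.0]
contact_force: [0.4, 0.3, -3.1]
width: 0.0565
gripper_force: 55.6
[ 0.45796187 -0.30366747  0.1808054 ] [ 0.59034057 -0.42653621 -2.82882532]
[170 290  42  35 348] [ 0.4388 -0.2742  0.128 ]
[216 326  30  28 624] [ 0.5458 -0.3253  0.128 ]
[139 338  33  29 679] [ 0.441  -0.3989  0.128 ]
[170 353  40  42 899] [ 0.5244 -0.412   0.128 ]
```

```bash
python3 -m pendant '[{"dx":-0.002,"dy":-0.001,"dz":0.02,"rx":0,"ry":0,"rz":0,"hand":0.05},{"dx":0,"dy":0,"dz":0.02,"rx":0,"ry":0,"rz":0,"hand":0.05},{"dx":0,"dy":0,"dz":0.015,"rx":0,"ry":0,"rz":0,"hand":0.05},{"dx":0,"dy":0,"dz":0.01,"rx":0,"ry":0,"rz":0,"hand":0.05},{"dx":0,"dy":0,"dz":0,"rx":0,"ry":0,"rz":0,"hand":0.05}]'
```

```text
clock: 26.78
position: [0.4557, -0.3053, 0.114]
ee_rot: [-0.0, 0.699, 0.715, 0.0]
contact_force: [-0.5, 0.9, -3.0]
width: 0.0565
gripper_force: 55.6
```

```bash
python3 -m pendant '[{"dx":0,"dy":0,"dz":0.012,"rx":0,"ry":0,"rz":0,"hand":0.05},{"dx":0,"dy":0,"dz":0.01,"rx":0,"ry":0,"rz":0,"hand":0.05},{"dx":0,"dy":0,"dz":0.004,"rx":0,"ry":0,"rz":0,"hand":0.05},{"dx":0,"dy":0,"dz":0.002,"rx":0,"ry":0,"rz":0,"hand":0.05},{"dx":0,"dy":0,"dz":0.001,"rx":0,"ry":0,"rz":0,"hand":0.05},{"dx":0,"dy":0,"dz":0,"rx":0,"ry":0,"rz":0,"hand":0.05}]'; python3 -m pendant '[{"dx":0,"dy":0,"dz":0,"rx":0,"ry":0,"rz":0,"hand":0.07},{"dx":0,"dy":0,"dz":0,"rx":0,"ry":0,"rz":0,"hand":0.07},{"dx":0,"dy":0,"dz":0,"rx":0,"ry":0,"rz":0,"hand":0.07},{"dx":0,"dy":0,"dz":0,"rx":0,"ry":0,"rz":0,"hand":0.07},{"dx":0,"dy":0,"dz":-0.02,"rx":0,"ry":0,"rz":0,"hand":0.07},{"dx":0,"dy":0,"dz":-0.04,"rx":0,"ry":0,"rz":0,"hand":0.07},{"dx":0,"dy":0,"dz":-0.04,"rx":0,"ry":0,"rz":0,"hand":0.085},{"dx":0,"dy":0,"dz":-0.04,"rx":0,"ry":0,"rz":0,"hand":0.085},{"dx":0,"dy":0,"dz":-0.04,"rx":0,"ry":0,"rz":0,"hand":0.085},{"dx":0,"dy":0,"dz":-0.01,"rx":0,"ry":0,"rz":0,"hand":0.085},{"dx":0,"dy":0,"dz":0,"rx":0,"ry":0,"rz":0,"hand":0.085}]'
```

```text
clock: 27.28
position: [0.4559, -0.3058, 0.0856]
ee_rot: [0.0, 0.699, 0.715, 0.0]
contact_force: [-0.6, -0.0, -3.1]
width: 0.0562
gripper_force: 55.6
clock: 28.2
position: [0.4573, -0.307, 0.2799]
ee_rot: [0.005, 0.699, 0.715, 0.0]
contact_force: [0.3, -0.9, 0.0]
width: 0.0853
gripper_force: 0.0
```

```bash
python3 -m pendant '[{"dx":0.03,"dy":0.005,"dz":0,"rx":0,"ry":0,"rz":0,"hand":0.085},{"dx":0.038,"dy":0.007,"dz":0,"rx":0,"ry":0,"rz":0,"hand":0.085},{"dx":0.038,"dy":0.007,"dz":0,"rx":0,"ry":0,"rz":0,"hand":0.085},{"dx":0.038,"dy":0.007,"dz":0,"rx":0,"ry":0,"rz":0,"hand":0.085},{"dx":0.038,"dy":0.007,"dz":0,"rx":0,"ry":0,"rz":0,"hand":0.085},{"dx":0.038,"dy":0.007,"dz":0,"rx":0,"ry":0,"rz":0,"hand":0.085},{"dx":0.02,"dy":0.005,"dz":0,"rx":0,"ry":0,"rz":0,"hand":0.085}]'; python3 -m pendant '[{"dx":0,"dy":0,"dz":0,"rx":0,"ry":0,"rz":7,"hand":0.04},{"dx":0,"dy":0,"dz":0,"rx":0,"ry":0,"rz":7,"hand":0.04},{"dx":0,"dy":0,"dz":0,"rx":0,"ry":0,"rz":7,"hand":0.04},{"dx":0,"dy":0,"dz":0,"rx":0,"ry":0,"rz":7,"hand":0.04},{"dx":0,"dy":0,"dz":0,"rx":0,"ry":0,"rz":7,"hand":0.04},{"dx":0,"dy":0,"dz":0,"rx":0,"ry":0,"rz":7,"hand":0.04},{"dx":0,"dy":0,"dz":0,"rx":0,"ry":0,"rz":7,"hand":0.04},{"dx":0,"dy":0,"dz":0,"rx":0,"ry":0,"rz":7,"hand":0.04},{"dx":0,"dy":0,"dz":0,"rx":0,"ry":0,"rz":7,"hand":0.04},{"dx":0,"dy":0,"dz":0,"rx":0,"ry":0,"rz":7,"hand":0.04},{"dx":0,"dy":0,"dz":0,"rx":0,"ry":0,"rz":7,"hand":0.04},{"dx":0,"dy":0,"dz":0,"rx":0,"ry":0,"rz":7,"hand":0.04}]';  python3 -m pendant '[{"dx":0,"dy":0,"dz":0,"rx":0,"ry":0,"rz":6,"hand":0.04},{"dx":0,"dy":0,"dz":0,"rx":0,"ry":0,"rz":0,"hand":0.04},{"dx":0,"dy":0,"dz":0,"rx":0,"ry":0,"rz":0,"hand":0.04},{"dx":0,"dy":0,"dz":0,"rx":0,"ry":0,"rz":0,"hand":0.04}]'
python3 - <<'E'
from h import *
import pickle
w=snap('wrist','w12.png');t=snap('top','t12.png');pickle.dump((w,t),open('w12.pkl','wb'))
s=manip.get_state();print(s['position'],s['ee_rot'],s['qpos'][5]);print(proj(w,[(.556,-.0733,.177)]))
E
```

```text
clock: 28.78
position: [0.4936, -0.0604, 0.2732]
ee_rot: [-0.002, 0.698, 0.716, -0.0]
contact_force: [-0.6, -0.7, -0.3]
width: 0.0847
gripper_force: 0.0
clock: 29.78
position: [0.4938, -0.0643, 0.273]
ee_rot: [-0.001, 0.998, 0.061, -0.002]
contact_force: [-1.1, 0.4, 0.0]
width: 0.04
gripper_force: 0.0
clock: 30.12
position: [0.4945, -0.0645, 0.2742]
ee_rot: [-0.0, 1.0, 0.013, -0.001]
contact_force: [-0.5, -1.1, 0.5]
width: 0.0402
gripper_force: 0.0
[ 0.49472003 -0.06451615  0.27473428] [-1.82066936e-04  9.99922754e-01  1.24190140e-02 -4.69774109e-04] 1.2766456175370529
[[332.83557878 156.1654537 ]]
```

View pics/w12.png

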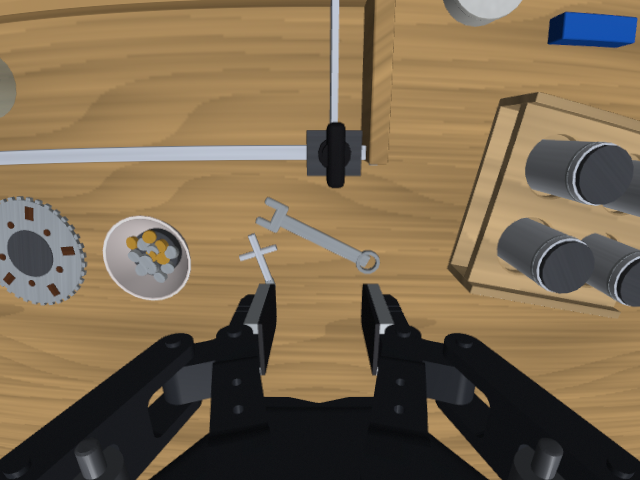

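The wrist view shows all four canisters in the carrier. The wing bar, at (336,155), lies along the shelf's x, the fingers straddle its line, and the divider plate is at column ~334.

```bash
python3 - <<'E'
from h import *
import pickle
w,t=pickle.load(open('w12.pkl','rb'));s=manip.get_state()
t0=pickle.load(open('d0.pkl','rb'))['top']
f=w['frame'];m=(f.max(2)<28).astype(np.uint8);M=m*0;M[115:195,320:352]=m[115:195,320:352]
c=max(cv2.findContours(M,0,1)[0],key=cv2.contourArea);r=cv2.minAreaRect(c);print(r)
k=onz(w,r[0],.177)[0];print(k,tri(w,r[0],t0,(355,234.7)))
d=k-s['position'];R_=q2R(s['ee_rot']);print('tool delta',R_.T@d)
# divider plate top left edge / jar
print('plate',onz(w,[(334,60),(334,20)],.142))
E
```

```text
((334.5, 154.5), (63.0, 29.0), 90.0)
[ 0.55715851 -0.07440548  0.177     ] (array([ 0.55662133, -0.07442085,  0.16636618]), np.float64(0.0009765803818204105))
tool delta [0.06226496 0.01147373 0.09767181]
plate [[ 0.62412891 -0.07306452  0.142     ]
 [ 0.65127731 -0.07208575  0.142     ]]
```

```bash
python3 -m pendant '[{"dx":0.02,"dy":0.004,"dz":0,"rx":0,"ry":0,"rz":0,"hand":0.04},{"dx":0.021,"dy":0.004,"dz":0,"rx":0,"ry":0,"rz":0,"hand":0.04},{"dx":0.021,"dy":0.004,"dz":0,"rx":0,"ry":0,"rz":0,"hand":0.04},{"dx":0,"dy":0,"dz":0.02,"rx":0,"ry":0,"rz":0,"hand":0.04},{"dx":0,"dy":0,"dz":0.03,"rx":0,"ry":0,"rz":0,"hand":0.04},{"dx":0,"dy":0,"dz":0.02,"rx":0,"ry":0,"rz":0,"hand":0.04},{"dx":0,"dy":0,"dz":0,"rx":0,"ry":0,"rz":0,"hand":0.04},{"dx":0,"dy":0,"dz":0,"rx":0,"ry":0,"rz":0,"hand":0.04}]'
```

```text
clock: 30.88
position: [0.5567, -0.075, 0.2045]
ee_rot: [-0.0, 1.0, 0.012, -0.001]
contact_force: [-0.0, 0.2, -0.1]
width: 0.04
gripper_force: 0.0
```

```bash
python3 -m pendant '[{"dx":0,"dy":0,"dz":0.015,"rx":0,"ry":0,"rz":0,"hand":0.04},{"dx":0,"dy":0,"dz":0.015,"rx":0,"ry":0,"rz":0,"hand":0.04},{"dx":0,"dy":0,"dz":0.012,"rx":0,"ry":0,"rz":0,"hand":0.04},{"dx":0,"dy":0,"dz":0.005,"rx":0,"ry":0,"rz":0,"hand":0.04},{"dx":0,"dy":0,"dz":0,"rx":0,"ry":0,"rz":0,"hand":0.04},{"dx":0,"dy":0,"dz":0,"rx":0,"ry":0,"rz":0,"hand":0.005},{"dx":0,"dy":0,"dz":0,"rx":0,"ry":0,"rz":0,"hand":0.005},{"dx":0,"dy":0,"dz":0,"rx":0,"ry":0,"rz":0,"hand":0.005},{"dx":0,"dy":0,"dz":0,"rx":0,"ry":0,"rz":0,"hand":0.005},{"dx":0,"dy":0,"dz":0,"rx":0,"ry":0,"rz":0,"hand":0.005},{"dx":0,"dy":0,"dz":0,"rx":0,"ry":0,"rz":0,"hand":0.005}]' 40
```

```text
clock: 31.8
position: [0.5583, -0.0754, 0.1599]
ee_rot: [0.0, 1.0, 0.012, 0.002]
contact_force: [-0.5, -0.3, 6.0]
width: 0.012
gripper_force: 41.4
```

```bash
python3 -m pendant '[{"dx":0,"dy":0,"dz":0,"rx":0,"ry":0,"rz":-4,"hand":0.005},{"dx":0,"dy":0,"dz":0,"rx":0,"ry":0,"rz":-5,"hand":0.005},{"dx":0,"dy":0,"dz":0,"rx":0,"ry":0,"rz":-5,"hand":0.005},{"dx":0,"dy":0,"dz":0,"rx":0,"ry":0,"rz":-5,"hand":0.005},{"dx":0,"dy":0,"dz":0,"rx":0,"ry":0,"rz":-5,"hand":0.005},{"dx":0,"dy":0,"dz":0,"rx":0,"ry":0,"rz":-5,"hand":0.005},{"dx":0,"dy":0,"dz":0,"rx":0,"ry":0,"rz":-5,"hand":0.005},{"dx":0,"dy":0,"dz":0,"rx":0,"ry":0,"rz":0,"hand":0.005},{"dx":0,"dy":0,"dz":0,"rx":0,"ry":0,"rz":0,"hand":0.005}]'
```

```text
clock: 32.55
position: [0.5577, -0.0743, 0.1599]
ee_rot: [-0.0, 0.953, 0.304, 0.001]
contact_force: [-1.0, 1.9, 6.7]
width: 0.0118
gripper_force: 41.5
```

```bash
python3 -c "
from rig import manip
s=manip.get_state();print(s['contact_force'],s['moment'],s['ee_rot'],s['position'])"
```

```text
[-1.01027445  1.90683097  6.67217987] [0.4230348  0.1836235  0.04403915] [-3.05748703e-04  9.52781925e-01  3.03652972e-01  1.17553869e-03] [ 0.55771178 -0.07429371  0.15989095]
```

Turning well: 34° so far with low forces. I'll continue to about 85°.

```bash
python3 -m pendant '[{"dx":0,"dy":0,"dz":0,"rx":0,"ry":0,"rz":-5,"hand":0.005},{"dx":0,"dy":0,"dz":0,"rx":0,"ry":0,"rz":-6,"hand":0.005},{"dx":0,"dy":0,"dz":0,"rx":0,"ry":0,"rz":-6,"hand":0.005},{"dx":0,"dy":0,"dz":0,"rx":0,"ry":0,"rz":-6,"hand":0.005},{"dx":0,"dy":0,"dz":0,"rx":0,"ry":0,"rz":-6,"hand":0.005},{"dx":0,"dy":0,"dz":0,"rx":0,"ry":0,"rz":-6,"hand":0.005},{"dx":0,"dy":0,"dz":0,"rx":0,"ry":0,"rz":-6,"hand":0.005},{"dx":0,"dy":0,"dz":0,"rx":0,"ry":0,"rz":-6,"hand":0.005},{"dx":0,"dy":0,"dz":0,"rx":0,"ry":0,"rz":-4,"hand":0.005},{"dx":0,"dy":0,"dz":0,"rx":0,"ry":0,"rz":0,"hand":0.005},{"dx":0,"dy":0,"dz":0,"rx":0,"ry":0,"rz":0,"hand":0.005}]'
python3 - <<'E'
from h import *
import pickle
# near jar position: top view and wrist views
d=pickle.load(open('d0.pkl','rb'));t,s=d['top'],d['side'];t10=snap('top','t13.png');w=snap('wrist','w13.png');pickle.dump((t10,w),open('w13.pkl','wb'))
for n,im in (('t0',t),('t',t10)):
    c=cv2.resize(im['frame'][205:260,125:210],None,fx=8,fy=8,interpolation=cv2.INTER_CUBIC);cv2.imwrite(f'pics/j_{n}.png',c[:,:,::-1])
    g=cv2.GaussianBlur(cv2.cvtColor(im['frame'],cv2.COLOR_RGB2GRAY),(0,0),1)
    f=im['frame'].astype(int);m=((f.max(2)-f.min(2)<22)&(f.max(2)>85)).astype(np.uint8);M=m*0;M[210:255,125:205]=m[210:255,125:205]
    N,l,st,ce=cv2.connectedComponentsWithStats(cv2.morphologyEx(M,cv2.MORPH_OPEN,np.ones((3,3))))
    for i in range(1,N):
        if st[i,4]>80: print(n,st[i],ce[i].round(1),onz(im,ce[i],.16)[0].round(4))
w=pickle.load(open('w2.pkl','rb'))
f=w['frame'].astype(int);m=((f.max(2)-f.min(2)<25)&(f.max(2)>120)).astype(np.uint8);M=m*0;M[0:95,345:470]=m[0:95,345:470]
N,l,st,ce=cv2.connectedComponentsWithStats(cv2.morphologyEx(M,cv2.MORPH_OPEN,np.ones((3,3))))
for i in range(1,N):
    if st[i,4]>200: print('w2',st[i],ce[i].round(1),onz(w,ce[i],.16)[0].round(4))
st=manip.get_state();print(st['position'],st['ee_rot'],st['contact_force'],st['width'])
E
```

```text
clock: 33.47
position: [0.5554, -0.0738, 0.1599]
ee_rot: [-0.002, 0.729, 0.684, -0.0]
contact_force: [-5.3, 3.0, 9.8]
width: 0.012
gripper_force: 41.9
t0 [ 130  215   75   39 1864] [166.2 234.7] [0.6055 0.2872 0.16  ]
t [ 129  215   75   39 1902] [166.1 234.5] [0.6058 0.2873 0.16  ]
w2 [ 346    0   88   95 6046] [389.4  41.8] [0.6099 0.2517 0.16  ]
[ 0.55541775 -0.07383594  0.15985689] [-1.69245390e-03  7.29253699e-01  6.84241277e-01 -2.32032695e-04] [-5.91749898  3.46606568  9.99195497] 0.012184269251732301
```

```bash
python3 -m pendant '[{"dx":0.005,"dy":-0.0004,"dz":0,"rx":0,"ry":0,"rz":0,"hand":0.005},{"dx":0.01,"dy":-0.0008,"dz":0,"rx":0,"ry":0,"rz":0,"hand":0.005},{"dx":0.01,"dy":-0.0008,"dz":0,"rx":0,"ry":0,"rz":0,"hand":0.005},{"dx":0.01,"dy":-0.0008,"dz":0,"rx":0,"ry":0,"rz":0,"hand":0.005},{"dx":0.01,"dy":-0.0008,"dz":0,"rx":0,"ry":0,"rz":0,"hand":0.005},{"dx":0.005,"dy":-0.0004,"dz":0,"rx":0,"ry":0,"rz":0,"hand":0.005},{"dx":0,"dy":0,"dz":0,"rx":0,"ry":0,"rz":0,"hand":0.005}]'
```

```text
clock: 34.15
position: [0.5541, -0.0239, 0.1598]
ee_rot: [-0.001, 0.729, 0.685, -0.001]
contact_force: [-6.5, 1.2, 11.0]
width: 0.0119
gripper_force: 42.0
```

```bash
python3 -m pendant '[{"dx":0.01,"dy":-0.0014,"dz":0,"rx":0,"ry":0,"rz":0,"hand":0.005},{"dx":0.015,"dy":-0.0013,"dz":0,"rx":0,"ry":0,"rz":0,"hand":0.005},{"dx":0.015,"dy":-0.0013,"dz":0,"rx":0,"ry":0,"rz":0,"hand":0.005},{"dx":0.015,"dy":-0.0013,"dz":0,"rx":0,"ry":0,"rz":0,"hand":0.005},{"dx":0.015,"dy":-0.0013,"dz":0,"rx":0,"ry":0,"rz":0,"hand":0.005},{"dx":0.015,"dy":-0.0013,"dz":0,"rx":0,"ry":0,"rz":0,"hand":0.005},{"dx":0.015,"dy":-0.0013,"dz":0,"rx":0,"ry":0,"rz":0,"hand":0.005},{"dx":0.015,"dy":-0.0013,"dz":0,"rx":0,"ry":0,"rz":0,"hand":0.005},{"dx":0.015,"dy":-0.0013,"dz":0,"rx":0,"ry":0,"rz":0,"hand":0.005},{"dx":0.01,"dy":-0.0008,"dz":0,"rx":0,"ry":0,"rz":0,"hand":0.005},{"dx":0,"dy":0,"dz":0,"rx":0,"ry":0,"rz":0,"hand":0.005},{"dx":0,"dy":0,"dz":0,"rx":0,"ry":0,"rz":0,"hand":0.005}]'
python3 - <<'E'
from h import *
import pickle
s=manip.get_state();w=snap('wrist','w14.png');t=snap('top');pickle.dump((w,t,s),open('w14.pkl','wb'))
print(s['position'],s['contact_force'],proj(w,[(.6074,.2536,.16),(.6103,.3288,.16),(.6074,.2226,.16)]))
# plate-to-panel, top view difference to the start
u=proj(w,[(.6074,.2536,.16)])[0].astype(int);x,y=u
g=cv2.GaussianBlur(cv2.cvtColor(w['frame'],cv2.COLOR_RGB2GRAY),(0,0),1.5)
print(cv2.HoughCircles(g,cv2.HOUGH_GRADIENT,1,30,param1=80,param2=18,minRadius=25,maxRadius=70))
E
```

```text
clock: 35.15
position: [0.5505, 0.1169, 0.1598]
ee_rot: [-0.002, 0.729, 0.685, -0.001]
contact_force: [-7.0, 1.8, 10.5]
width: 0.0116
gripper_force: 42.0
[0.55051369 0.11690855 0.15981677] [-7.03566918  1.77284197 10.52109213] [[ 447.04689979  -48.08530048]
 [ 441.9813731  -244.78416072]
 [ 446.56644511   41.86280044]]
[[[147.5 199.5  58.3]
  [168.5 223.5  51.6]
  [234.5 291.5  49.4]
  [137.5 231.5  33.5]
  [222.5 358.5  28.5]
  [322.5 314.5  31.3]
  [490.5 328.5  36.3]]]
```

```bash
python3 -m pendant '[{"dx":0.008,"dy":-0.0007,"dz":0,"rx":0,"ry":0,"rz":0,"hand":0.005},{"dx":0.012,"dy":-0.001,"dz":0,"rx":0,"ry":0,"rz":0,"hand":0.005},{"dx":0.012,"dy":-0.001,"dz":0,"rx":0,"ry":0,"rz":0,"hand":0.005},{"dx":0.012,"dy":-0.001,"dz":0,"rx":0,"ry":0,"rz":0,"hand":0.005},{"dx":0.012,"dy":-0.001,"dz":0,"rx":0,"ry":0,"rz":0,"hand":0.005},{"dx":0.008,"dy":-0.0007,"dz":0,"rx":0,"ry":0,"rz":0,"hand":0.005},{"dx":0,"dy":0,"dz":0,"rx":0,"ry":0,"rz":0,"hand":0.005},{"dx":0,"dy":0,"dz":0,"rx":0,"ry":0,"rz":0,"hand":0.005}]'
python3 - <<'E'
from h import *
import pickle
s=manip.get_state();w=snap('wrist','w15.png');t=snap('top','t15.png');pickle.dump((w,t,s),open('w15.pkl','wb'))
print(s['position'],s['contact_force'],proj(w,[(.6074,.2536,.16),(.6103,.3288,.16),(.6074,.2226,.16)]).round(0))
im=w['frame'][:,:,::-1].copy();a=np.linspace(0,2*np.pi,73)
for z,r,col in((.16,.031,(0,0,255)),(.09,.031,(0,255,0))):
    cv2.polylines(im,[proj(w,np.c_[.6074+r*np.cos(a),.2536+r*np.sin(a),a*0+z]).astype(np.int32)],1,col)
A=cv2.resize(im[0:330,280:640],(400,367));A=np.vstack([A,np.zeros((233,400,3),np.uint8)])
B=cv2.resize(t['frame'][195:265,120:260][:,:,::-1],(400,200),interpolation=cv2.INTER_CUBIC);S=np.zeros((600,400,3),np.uint8);S[:200]=B
t0=pickle.load(open('d0.pkl','rb'))['top'];S[210:410]=cv2.resize(t0['frame'][195:265,120:260][:,:,::-1],(400,200),interpolation=cv2.INTER_CUBIC)
cv2.imwrite('pics/w15o.png',np.hstack([A,S]))
E
```

```text
clock: 35.92
position: [0.5489, 0.181, 0.1599]
ee_rot: [-0.002, 0.729, 0.684, -0.001]
contact_force: [-6.9, 1.5, 10.3]
width: 0.012
gripper_force: 42.0
[0.5489147  0.18103388 0.15987684] [-6.87915197  1.53476394 10.33138179] [[448. 131.]
 [459. -81.]
 [445. 206.]]
```

View pics/w15o.png

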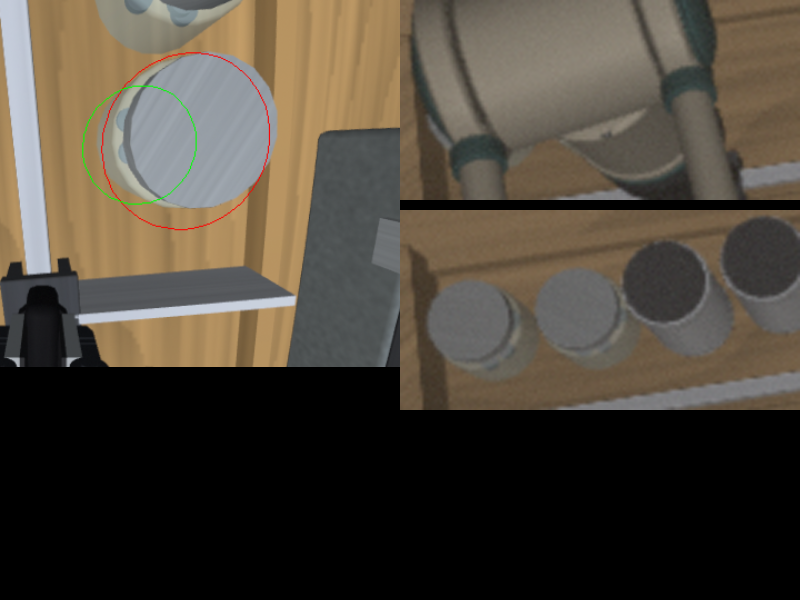

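The view shows the divider plate with its face toward the near jar. The plate's top +y edge runs in crop pixels from (80,313) to (295,295), the jar's lid is centred at (204,129), and a clear gap remains between them.

```bash
python3 - <<'E'
from h import *
import pickle
w,t,s=pickle.load(open('w15.pkl','rb'));t0=pickle.load(open('d0.pkl','rb'))['top'];w2=pickle.load(open('w2.pkl','rb'))
sc=360/400
U=lambda p:(280+p[0]*sc,p[1]*330/367)
# light strip (plate top) and face edges at several columns; full-res
g=cv2.cvtColor(w['frame'],cv2.COLOR_RGB2GRAY)
E=[]
for x in range(365,530,15):
    col=g[225:310,x].astype(int);i=np.argmax(np.diff(col));j=i+np.argmin(np.diff(col[i:]));E.append((x,225+i+.5));
E=np.array(E);print(E.T);P=onz(w,E+[0,.5],.142);print(P[:,:2].round(4))
lid=U((204,129));print('lid',lid,onz(w,lid,.16))
f=w['frame'].astype(int);m=((f.max(2)-f.min(2)<25)&(f.max(2)>110)).astype(np.uint8);M=m*0;M[35:200,395:540]=m[35:200,395:540]
M=cv2.morphologyEx(M,cv2.MORPH_OPEN,np.ones((7,7)));c=max(cv2.findContours(M,0,1)[0],key=cv2.contourArea);e=cv2.fitEllipse(cv2.convexHull(c));print(e,onz(w,e[0],.16),onz(w,(e[0][0],cv2.boundingRect(c)[1]+cv2.boundingRect(c)[3]),.16))
f0=c_=(182.5,230.2);print(tri(w,e[0],t0,f0),onz(t0,f0,.16))
E
```

```text
[[365.  380.  395.  410.  425.  440.  455.  470.  485.  500.  515. ]
 [281.5 279.5 278.5 277.5 276.5 275.5 273.5 272.5 271.5 269.5 268.5]]
[[0.5742 0.181 ]
 [0.582  0.1817]
 [0.5897 0.1817]
 [0.5974 0.1818]
 [0.6052 0.1818]
 [0.613  0.1819]
 [0.6208 0.1825]
 [0.6286 0.1825]
 [0.6365 0.1825]
 [0.6444 0.1831]
 [0.6525 0.1831]]
lid (463.6, 115.99455040871935) [[0.6134243  0.25909837 0.16      ]]
((459.2764587402344, 118.88341522216797), (130.5105438232422, 153.11585998535156), 39.95852279663086) [[0.61170178 0.25806023 0.16      ]] [[0.61297058 0.23048774 0.16      ]]
(array([0.61248482, 0.2573336 , 0.15512987]), np.float64(0.002733014153353195)) [[0.61021599 0.25535674 0.16      ]]
```

```bash
python3 -m pendant '[{"dx":0.006,"dy":-0.0005,"dz":0,"rx":0,"ry":0,"rz":0,"hand":0.005},{"dx":0.006,"dy":-0.0005,"dz":0,"rx":0,"ry":0,"rz":0,"hand":0.005},{"dx":0.006,"dy":-0.0005,"dz":0,"rx":0,"ry":0,"rz":0,"hand":0.005},{"dx":0.006,"dy":-0.0005,"dz":0,"rx":0,"ry":0,"rz":0,"hand":0.005},{"dx":0.006,"dy":-0.0005,"dz":0,"rx":0,"ry":0,"rz":0,"hand":0.005},{"dx":0,"dy":0,"dz":0,"rx":0,"ry":0,"rz":0,"hand":0.005},{"dx":0,"dy":0,"dz":0,"rx":0,"ry":0,"rz":0,"hand":0.005}]'
python3 - <<'E'
from h import *
import pickle
s=manip.get_state();w=snap('wrist','w16.png');sd=snap('side','s16.png');pickle.dump((w,sd,s),open('w16.pkl','wb'))
print(s['position'],s['contact_force'])
g=cv2.cvtColor(w['frame'],cv2.COLOR_RGB2GRAY);f=w['frame'].astype(int)
for x in (425,440,455,470):
    col=g[170:310,x].astype(int);print(x,' '.join(map(str,col[::3])))
m=((f.max(2)-f.min(2)<25)&(f.max(2)>110)).astype(np.uint8);m[:, :390]=0;m[:,540:]=0;m[250:]=0
M=cv2.morphologyEx(m,cv2.MORPH_OPEN,np.ones((7,7)))
N,l,st,ce=cv2.connectedComponentsWithStats(M)
for i in range(1,N):
    if st[i,4]>500: print(st[i],ce[i],onz(w,ce[i],.16)[0].round(4))
E
```

```text
clock: 36.6
position: [0.5482, 0.2108, 0.1598]
ee_rot: [-0.002, 0.729, 0.684, -0.001]
contact_force: [-7.3, 0.9, 10.2]
width: 0.0122
gripper_force: 42.0
[0.54817683 0.21078529 0.15984979] [-7.28196968  0.93120456 10.23015051]
425 161 161 159 158 160 163 161 163 167 168 161 161 162 159 161 161 160 160 161 161 164 166 163 162 163 105 91 89 87 87 90 90 90 85 89 89 209 208 208 138 138 137 138 138 139 138 138
440 166 166 162 160 161 158 159 160 159 159 159 159 161 165 164 162 161 162 163 162 162 161 161 163 162 160 161 89 88 87 89 90 89 87 90 159 209 209 162 144 143 144 144 145 145 147 146
455 158 158 156 158 158 162 163 161 160 160 160 161 162 162 161 160 161 160 159 161 165 163 161 159 160 163 164 161 89 90 90 91 86 89 89 210 210 210 141 140 141 140 140 140 140 140 141
470 159 158 158 159 159 160 160 159 158 158 159 158 161 164 163 161 158 159 162 162 161 158 163 168 168 165 163 98 87 89 90 90 87 90 120 211 210 187 153 153 153 153 153 153 153 153 153
[  390     0   150   102 11908] [454.51427612  42.00915351] [0.6082 0.3163 0.16  ]
[  390   120   135   130 14198] [454.6148049  185.25616284] [0.6102 0.2611 0.16  ]
```

```bash
python3 - <<'E'
from h import *
import pickle
for n in (15,16):
    w=pickle.load(open(f'w{n}.pkl','rb'))[0];f=w['frame'].astype(int);g=cv2.cvtColor(w['frame'],cv2.COLOR_RGB2GRAY)
    m=((f.max(2)-f.min(2)<25)&(g>125)).astype(np.uint8);m[:,:400]=0
    M=cv2.morphologyEx(m,cv2.MORPH_OPEN,cv2.getStructuringElement(cv2.MORPH_ELLIPSE,(41,41)))
    N,l,st,ce=cv2.connectedComponentsWithStats(M)
    for i in range(1,N):
        if st[i,4]>3000:
            c=cv2.findContours((l==i).astype(np.uint8),0,1)[0][0];P=onz(w,c.reshape(-1,2),.16)
            (cx,cy),r=cv2.minEnclosingCircle(P[:,:2].astype(np.float32));print(n,st[i],'circle',round(cx,4),round(cy,4),round(r,4),P[:,:2].min(0).round(4),P[:,:2].max(0).round(4))
w=pickle.load(open('w16.pkl','rb'))[0]
print('plate edge',onz(w,[(425,277.5),(440,275.5),(455,274),(470,273)],.142)[:,:2].round(4))
print('lid edge',onz(w,[(425,245),(440,250),(455,252.5),(470,251)],.16)[:,:2].round(4), w['p'])
E
```

```text
15 [  400    47   129   140 14454] circle 0.6134 0.2574 0.0275 [0.5877 0.2308] [0.6406 0.2847]
16 [ 400    0  141   80 8828] circle 0.6145 0.3285 0.0272 [0.5874 0.3028] [0.6416 0.3317]
16 [  400   125   125   127 12446] circle 0.6136 0.2582 0.0274 [0.587  0.2313] [0.6405 0.2853]
plate edge [[0.6044 0.2113]
 [0.6122 0.2119]
 [0.62   0.2122]
 [0.6278 0.2122]]
lid edge [[0.5983 0.2353]
 [0.6051 0.2325]
 [0.612  0.2309]
 [0.6188 0.2312]] [0.55479899 0.28449803 0.30043286]
```

```bash
python3 -m pendant '[{"dx":0.002,"dy":-0.0002,"dz":0,"rx":0,"ry":0,"rz":0,"hand":0.005},{"dx":0.003,"dy":-0.0002,"dz":0,"rx":0,"ry":0,"rz":0,"hand":0.005},{"dx":0.003,"dy":-0.0002,"dz":0,"rx":0,"ry":0,"rz":0,"hand":0.005},{"dx":0,"dy":0,"dz":0,"rx":0,"ry":0,"rz":0,"hand":0.005},{"dx":0,"dy":0,"dz":0,"rx":0,"ry":0,"rz":0,"hand":0.005}]'
python3 - <<'E'
from h import *
import pickle
s=manip.get_state();w=snap('wrist','w17.png');pickle.dump((w,s),open('w17.pkl','wb'));print(s['position'],s['contact_force'])
f=w['frame'].astype(int);g=cv2.cvtColor(w['frame'],cv2.COLOR_RGB2GRAY)
m=((f.max(2)-f.min(2)<25)&(g>125)).astype(np.uint8);m[:,:400]=0
M=cv2.morphologyEx(m,cv2.MORPH_OPEN,cv2.getStructuringElement(cv2.MORPH_ELLIPSE,(41,41)))
N,l,st,ce=cv2.connectedComponentsWithStats(M)
for i in range(1,N):
    if st[i,4]>3000:
        c=cv2.findContours((l==i).astype(np.uint8),0,1)[0][0];P=onz(w,c.reshape(-1,2),.16);print(st[i],cv2.minEnclosingCircle(P[:,:2].astype(np.float32)),P[:,:2].min(0))
for x in (440,470):print(x,' '.join(map(str,g[235:300,x][::2])))
E
```

```text
clock: 37.12
position: [0.548, 0.2181, 0.1598]
ee_rot: [-0.002, 0.729, 0.684, -0.002]
contact_force: [-7.4, 0.5, 10.3]
width: 0.0121
gripper_force: 42.0
[0.54795834 0.21808768 0.1598246 ] [-7.3919528   0.48245734 10.30794926]
[  401     0   140    99 11427] ((0.6144610047340393, 0.32988476753234863), 0.027372978627681732) [0.58740309 0.30292531]
[  400   143   123   124 12002] ((0.613204836845398, 0.25790175795555115), 0.027702242136001587) [0.58680724 0.23145472]
440 161 161 162 162 163 162 162 162 160 162 163 161 161 160 161 107 87 87 89 89 149 209 209 209 207 145 146 146 146 146 146 144 144
470 159 161 163 164 162 160 158 160 164 167 168 166 164 163 163 124 88 90 89 210 211 210 211 187 153 152 153 153 153 153 152 152 153
```

```bash
python3 -m pendant '[{"dx":0,"dy":0,"dz":0,"rx":0,"ry":0,"rz":5,"hand":0.005},{"dx":0,"dy":0,"dz":0,"rx":0,"ry":0,"rz":6,"hand":0.005},{"dx":0,"dy":0,"dz":0,"rx":0,"ry":0,"rz":6,"hand":0.005},{"dx":0,"dy":0,"dz":0,"rx":0,"ry":0,"rz":6,"hand":0.005},{"dx":0,"dy":0,"dz":0,"rx":0,"ry":0,"rz":6,"hand":0.005},{"dx":0,"dy":0,"dz":0,"rx":0,"ry":0,"rz":6,"hand":0.005},{"dx":0,"dy":0,"dz":0,"rx":0,"ry":0,"rz":6,"hand":0.005},{"dx":0,"dy":0,"dz":0,"rx":0,"ry":0,"rz":6,"hand":0.005},{"dx":0,"dy":0,"dz":0,"rx":0,"ry":0,"rz":6,"hand":0.005},{"dx":0,"dy":0,"dz":0,"rx":0,"ry":0,"rz":6,"hand":0.005},{"dx":0,"dy":0,"dz":0,"rx":0,"ry":0,"rz":6,"hand":0.005},{"dx":0,"dy":0,"dz":0,"rx":0,"ry":0,"rz":6,"hand":0.005}]'; python3 -m pendant '[{"dx":0,"dy":0,"dz":0,"rx":0,"ry":0,"rz":5,"hand":0.005},{"dx":0,"dy":0,"dz":0,"rx":0,"ry":0,"rz":4,"hand":0.005},{"dx":0,"dy":0,"dz":0,"rx":0,"ry":0,"rz":3,"hand":0.005},{"dx":0,"dy":0,"dz":0,"rx":0,"ry":0,"rz":2,"hand":0.005},{"dx":0,"dy":0,"dz":0,"rx":0,"ry":0,"rz":2,"hand":0.005},{"dx":0,"dy":0,"dz":0,"rx":0,"ry":0,"rz":0,"hand":0.005},{"dx":0,"dy":0,"dz":0,"rx":0,"ry":0,"rz":0,"hand":0.005}]'
python3 -c "
from rig import manip
s=manip.get_state();print(s['contact_force'],s['moment'],s['ee_rot'],s['position'])"
```

```text
clock: 38.17
position: [0.5508, 0.2161, 0.1599]
ee_rot: [0.002, 0.991, 0.131, 0.0]
contact_force: [-2.2, -5.9, 7.8]
width: 0.0121
gripper_force: 41.6
clock: 38.75
position: [0.5509, 0.2154, 0.1599]
ee_rot: [0.002, 1.0, -0.004, 0.001]
contact_force: [-2.1, -6.2, 8.1]
width: 0.0119
gripper_force: 43.3
[-2.1351964  -6.22944636  8.12836041] [-1.00177951  0.35461992  0.69960006] [ 2.45249431e-03  9.99986864e-01 -4.46515649e-03  5.64905302e-04] [0.55086946 0.21538848 0.15993197]
```

```bash
python3 -m pendant '[{"dx":0,"dy":0,"dz":0,"rx":0,"ry":0,"rz":2,"hand":0.005},{"dx":0,"dy":0,"dz":0,"rx":0,"ry":0,"rz":0,"hand":0.005},{"dx":0,"dy":0,"dz":0,"rx":0,"ry":0,"rz":0,"hand":0.005}]'
python3 -c "
from rig import manip
s=manip.get_state();print(s['contact_force'],s['moment'],s['ee_rot'])"
python3 -m pendant '[{"dx":0,"dy":0,"dz":0,"rx":0,"ry":0,"rz":-1,"hand":0.035},{"dx":0,"dy":0,"dz":0,"rx":0,"ry":0,"rz":0,"hand":0.035},{"dx":0,"dy":0,"dz":0,"rx":0,"ry":0,"rz":0,"hand":0.035},{"dx":0,"dy":0,"dz":0,"rx":0,"ry":0,"rz":0,"hand":0.035},{"dx":0,"dy":0,"dz":-0.02,"rx":0,"ry":0,"rz":0,"hand":0.035},{"dx":0,"dy":0,"dz":-0.03,"rx":0,"ry":0,"rz":0,"hand":0.035},{"dx":0,"dy":0,"dz":-0.03,"rx":0,"ry":0,"rz":0,"hand":0.035},{"dx":-0.02,"dy":0,"dz":-0.03,"rx":0,"ry":0,"rz":0,"hand":0.035},{"dx":-0.035,"dy":0,"dz":0,"rx":0,"ry":0,"rz":0,"hand":0.035},{"dx":0,"dy":0,"dz":0,"rx":0,"ry":0,"rz":0,"hand":0.035},{"dx":0,"dy":0,"dz":0,"rx":0,"ry":0,"rz":0,"hand":0.035},{"dx":0,"dy":0,"dz":0,"rx":0,"ry":0,"rz":0,"hand":0.035}]'
```

```text
clock: 39.0
position: [0.5509, 0.2154, 0.1599]
ee_rot: [0.003, 1.0, -0.021, 0.001]
contact_force: [-2.4, -6.5, 8.2]
width: 0.0121
gripper_force: 51.5
[-2.37530469 -6.47125397  8.19945706] [-1.02081112  0.38335744  1.06785142] [ 2.61536868e-03  9.99772832e-01 -2.11428256e-02  6.51361589e-04]
clock: 40.0
position: [0.4958, 0.2196, 0.2681]
ee_rot: [-0.0, 1.0, -0.014, 0.0]
contact_force: [0.7, 0.3, 0.6]
width: 0.0353
gripper_force: 0.0
```

```bash
python3 - <<'E'
from h import *
import pickle
w=snap('wrist','w18.png');t=snap('top','t18.png');sd=snap('side','s18.png');pickle.dump((w,t,sd),open('w18.pkl','wb'))
f=w['frame'].astype(int);g=cv2.cvtColor(w['frame'],cv2.COLOR_RGB2GRAY)
u=proj(w,[(.5509,.2154,.177),(.612,.219,.142),(.6125,.2578,.16)]);print(u.round(1))
x,y=u[0].astype(int);m=((g<30)).astype(np.uint8);M=m*0;M[y-45:y+45,x-22:x+22]=m[y-45:y+45,x-22:x+22]
c=max(cv2.findContours(M,0,1)[0],key=cv2.contourArea);r=cv2.minAreaRect(c);print('knob',r)
P=onz(w,cv2.boxPoints(r),.177)[:,:2];print(P.round(4),onz(w,r[0],.177)[0].round(4))
# rows across plate and jar at jar's row
lid=u[2].astype(int)
for v in (u[1][1]-8,u[1][1],u[1][1]+8):
    v=int(v);print(v,int(u[1][0])-60,' '.join(map(str,g[v,int(u[1][0])-60:int(u[1][0])+30:2])))
for n,im in(('side',sd),('top',t)):
    fr=im['frame'];m=((fr.max(2)<90)&(fr.max(2).astype(int)-fr.min(2)<14)).astype(np.uint8)
    for p in [(.546,-.3188),(.5305,-.4095),(.4405,-.394),(.4555,-.3033)]:
        a=np.linspace(0,6.28,40);Q=proj(im,np.c_[p[0]+.025*np.cos(a),p[1]+.025*np.sin(a),a*0+.128]).astype(np.int32);k=cv2.fillPoly(np.zeros_like(m),[Q],1)
        print(n,p,'dark share',round(m[k>0].mean(),2))
E
```

```text
[[321.7 166.2]
 [314.2  78.2]
 [257.2  75.2]]
knob ((322.84344482421875, 167.38111877441406), (64.36808776855469, 31.65703582763672), 70.90650939941406)
[[0.5672 0.2312]
 [0.5733 0.2111]
 [0.5324 0.1974]
 [0.5256 0.2183]] [0.5501 0.2146 0.177 ]
70 254 150 151 151 151 150 150 150 149 150 152 154 154 153 151 149 152 153 154 152 150 150 154 110 169 153 137 138 138 137 138 159 198 198 193 132 132 131 130 129 128 128 124 119 120 119
78 254 152 153 152 151 151 151 152 152 152 152 151 151 151 151 150 152 155 154 154 153 150 151 98 168 154 116 124 125 125 126 135 198 198 197 128 128 129 129 129 129 131 130 130 131 131
86 254 151 150 150 149 150 151 153 155 154 152 152 152 153 153 153 153 152 152 154 153 151 105 171 173 158 123 129 133 133 133 138 197 197 197 161 135 136 136 136 137 137 136 138 137 137
side (0.546, -0.3188) dark share 0.87
side (0.5305, -0.4095) dark share 0.95
side (0.4405, -0.394) dark share 0.92
side (0.4555, -0.3033) dark share 0.86
top (0.546, -0.3188) dark share 0.94
top (0.5305, -0.4095) dark share 0.94
top (0.4405, -0.394) dark share 0.96
top (0.4555, -0.3033) dark share 0.95
```

```bash
python3 - <<'E'
from h import *
import pickle
w,t,sd=pickle.load(open('w18.pkl','rb'));w12=pickle.load(open('w12.pkl','rb'))[0]
print(w['p'])
for z in (.142,.15): print(z,onz(w,[(304,78)],z)[0].round(4))
print(onz(w,[(303.5,78)],.10)[0].round(4),'plate +y,-y',onz(w,[(315,78),(322,78)],.142)[:,:2].round(4),'lid edge',onz(w,[(299,78)],.16)[0].round(4))
for n,im,c in(('now',w,(322,166)),('before',w12,(336,155))):
    g=cv2.cvtColor(im['frame'],cv2.COLOR_RGB2GRAY);x,y=c;print(n)
    for v in range(y-40,y+44,3): print(v,''.join('#' if a<18 else '+' if a<35 else '-' if a<75 else '.' for a in g[v,x-36:x+37]))
E
```

```text
[0.57167519 0.21688079 0.40864453]
0.142 [0.6123 0.2265 0.142 ]
0.15 [0.6111 0.2262 0.15  ]
[0.6188 0.2285 0.1   ] plate +y,-y [[0.6121 0.2184]
 [0.612  0.2133]] lid edge [0.6097 0.2293 0.16  ]
now
126 .........................................................................
129 .........................................................................
132 .........................................................................
135 ...............................-#######+-................................
138 ............................#####+++++++++#+.............................
141 ...........................###++++++++++++++++-----------------..........
144 ........-------------------###+++++++++++++++------------------..........
147 ........-------------------##+++++++++++++++++-----------------..........
150 ........-------------------###++++++++++++++++-----------------..........
153 ........------------------+###+++++++++++++++#++----------------.........
156 ........---------------#+++####++++++++++++++#++++-------------..........
159 .........-------------++++#+###+++++++++
[... 2772 characters left out ...]
72 .......-------------------+###+++++++++++++++---------------.............
175 ..........................-###++++++++++++++--...........................
178 ..........................-###++++++++++++++-............................
181 ...........................###++++++++++++++-............................
184 ............................##+++++++++++++-.............................
187 ...............................--++++----................................
190 .........................................................................
193 .........................................................................
196 .........................................................................
```

```bash
python3 -c "
from rig import manip
print(manip.sign_off())"
```

```text
the job is handed in; nothing more can be done
None
```

I handed the job in: all four canisters stand in their own carrier holes, the knob bar is back in its tight position, and the jars did not move; the divider-to-jar gap measured about 8 mm (5–8 mm, depending on the measurement).

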